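True the corner of a half-built spice box with an assembly square

ROBOT

A 6-joint arm with a two-finger parallel gripper is mounted at the origin on a cart in front of the work surface, level with it; the furniture and walls round the work are solid. World frame = base frame: x ahead of the robot, y to its left, z up, the work surface at z = 0. Lengths are in m, angles in degrees, forces in N, time in s.
With the tool pointing down it reaches from about 0.4 to 0.825 m from the base axis. Payload 7 kg.
Tool frame: the origin (TCP) lies on the centre line of the jaws, within the pads' length; the fingertips stand 17 mm ahead of it and the grasp point (between the pads) lies 2 mm behind it; y points along the fingers, z is the direction in which the jaws open and shut, and the axes are right-handed (so a half turn about y gives the same grasp; the last joint's range is limited). The gripper opens to 88 mm and grips with 3 to 60 N. Pads are 19 mm wide; open, the fingers measure 130 mm over their backs; the gripper's body (78 mm by 193 mm) begins 47 mm behind the grasp point.
Start: joints at [89.788, 20.546, 0.682, 0, -70.136, -16.507], TCP at [0.194, 0.646, 0.244] pointing down, gripper open.
Joint ranges: [-176.03, 176.03], [-82.01, 121.73], [-58.28, 71.71], [-173.87, 95.51], [-174.79, -0.11], [-173.66, 173.66]. Speed limits (degrees/s): [136.94, 136.94, 172.46, 180, 180, 180].

INTERFACE

Orientations are given as [roll, pitch, yaw] about the fixed x, y, z axes, in that order (R = Rz(yaw) Ry(pitch) Rx(roll)).
In Python, from plant import r, capture, camera_info gives the robot as it stands. The module is installed in compiled form; this text tells all that it offers.
- The arm moves only by the tool apply_moves, never from a script. Its argument "deltas" is a list of rows, each an object of numbers: "tx", "ty", "tz": the shift along the tool's x, y, z in m; "turn": the turn about the tool's y in rad; "gripper": the finger opening in m, from 0 to 0.0876. A call has 1 to 5 rows; each row is the pose to reach, as a shift and turn from the pose commanded when the call began, along the tool's axes at that moment; what a row does not reach only later rows make up. A row lasts 1/10 s, in which the tool goes at most 50 mm and 8.59 degrees, less where a joint would pass 70% of its speed; a pose out of reach is approached as far as the arm can. A call with a gripper value outside its range is refused whole. The fingers move at their own pace and stop on an object; "newtons" is the grip in N (left out, the last holds). Time passes only in rows, so rows that repeat a pose let the fingers close. It gives the time, the measured TCP pose, the force and the opening at its end, in the units of the state.
- r.get_state(): the state, without advancing time (a new reading comes with each control period).
- capture(name): name is "side" or "top" or "wrist"; returns (picture, depth): 384x512x3 uint8, red, green, blue; 384x512 float32, m along the optical axis (not along the pixel's ray), 0 where there is no reading.
- camera_info(name): a dict with "K" (3x3 intrinsics, pixels), "k1" (the pictures are not rectified: a ray, as slopes to the right and down, at radius r is drawn at 1 + k1 r^2 times it, then the intrinsics apply), "eye" and "orientation" of the camera in the world; the wrist camera has in their place "tool_from_camera" (4x4, takes a point from camera to tool coordinates, whose origin is the TCP and whose axes are the tool frame's). Camera axes: x right, y up, looking along -z (the intrinsics and any distortion apply to the point x, -y, -z); pixel columns grow to the right and rows downward; lengths in m; the calibration is good to about 2 mm. A picture is of the moment at which its call begins: read the wrist's pose just before it. camera_info takes no time and is no camera call.
- r.close_job(): hands the job in, once; it reports no verdict.
The state is a dict: "time_s": time; "joints": joint angles; "qd": joint speeds; "joint_torque": joint torques, N m; "tcp_pos": TCP position; "eef_rot": TCP orientation; "contact_force": force on the tool from outside, world axes, zero at the start; "moment": the same for the moment, N m; "gripper_width": finger opening in m.
Only numpy, scipy, OpenCV 4.12 (cv2) and the standard library are available. Lean on these libraries where they do the work, as an engineer would, in place of code of your own. Each camera call takes 0.05 s, during which the arm holds its last target.

TASK

The side board of the half-built spice box leans in on its stiff pin. Pick up the assembly square by its grip from the cork mat and press it gently into the inside corner until it has pushed the side out to a true right angle and sits flush, under light but definite pressure, on both the back board and the side; hold it there for a second, and do not push the side past square. Then lay the square flat on the cork mat again and let go; move the side with the square only, keep all pushing gentle, and leave the other things alone.

Things in the scene. Friction and masses are not known exactly. Their poses are not given: they have to be found in the camera images.
- rack: Half-built spice box, fixed: plywood floor panel 170x170x8 on the worktop, with a fixed back board and a pinned side board, both 12 thick, standing on it up to 58 above the worktop. Origin: centre of the panel's underside; +x points to the back board (away from the robot), +y to the side board, z up. When true, the side's inner face is the plane y = +65, from x = -75 to +62.
- back: The back board of the box, fixed, 12x145x50, pale wood. Same origin and axes as rack; its inner face is the plane x = +65, running from y = -80 to +65. The corner is open towards -x, -y and above. The fresh joints are delicate: press both boards with clearly more than 3 N each when seated, never over 15 N; rubbing on one board takes some of the push on the other.
- side: Side board 137x12x49, pale wood. Origin on its upright pin, at the inside corner of the box, 8 above the worktop; inner face is its plane y = 0, running along its -x; axes parallel to the box's when true. Starts leaning in by 4 to 8 degrees (counter-clockwise from above) and stays where left. No stop at square. Pin friction 0.4 N m: 3.3 N moves it at 120 mm from the pin, 20 N at 20 mm.
- side_end (a point): Point on the inner face of the side board at its free end, 135 mm from the pin, at mid height. True when at y = 65 mm in the frame of rack. The square's far leg end meets the side first; the push needed grows clearly (from about 3 N) once the leg lies flat on it.
- box_corner (a point): Inside corner of the box on the panel's top face (8 mm above the worktop), on the pivot axis; fixed to rack.
- square: Assembly square, about 0.25 kg, loose, flat on the mat: two aluminium legs 16 wide, 16 high at a right angle, a 12 high diagonal crossbar, and on its middle an upright black grip. Origin: under the grip's centre, on the underside. The grip is 14 thick along the bisector of +x and +y (pinch along it), 44 long across it, top 56 above the underside. Axes match rack's when seated.
- square_corner (a point): Where the outer faces of the two legs would meet: (45, 45, 0) in the frame of square (the metal itself is cut away there). One leg's outer face is the plane x = +45 of square, from y = -75 to +25; the other's is y = +45, from x = -75 to +25.
- mat: Cork mat, 160x160x4, fixed to the worktop; origin at the centre of its underside, its top 4 mm above the worktop.
- pink_eraser: Bystander: pink eraser block 18x40x11 (mm), loose; origin at the centre of its underside.
- brown_bowl: Bystander: brown bowl, 129 across, 57 high (mm), loose; origin at the centre of its underside.
- salt: Bystander: salt shaker 44 across, 90 high (mm), loose; origin at the centre of its underside.
- blender_cup: Bystander: upright beaker 66 across, 160 high (mm), loose; origin at the centre of its underside.
- scraper: Bystander: scraper with purple handle 31x152x23 (mm), loose; origin at the centre of its underside.
- silver_tin: Bystander: small pale tin 36 across, 60 high (mm), loose; origin at the centre of its underside.
Mind the look-alikes: they are no part of the job. Of the things that look like the rack, the larger one is meant.

How it is judged:
By the outcome, as a careful person would: the job done as asked, in the order asked, and still so for the second after the job is handed in, with the robot touching nothing.
It also fails if it takes over 72 s, if anything falls off the work surface, if the arm or the gripper's body presses on something with over 40 N, if the wrist force passes 120 N, or if a joint passes its speed limit or range.

## Working session

There is one attempt and no reset: what is moved stays moved. The work goes in short steps, Python scripts to look and compute and a tool call to move; the robot and the scene stay as the last step left them, time stands still between calls to the robot, and variables do not carry over. Pictures are saved under pics/ and viewed, and the job is handed in when it is done.

Besides the shell and the picture viewer there is one more tool, called after "Emit:" by a JSON object that holds its "fn" and its "kwargs". apply_moves: Moves the arm, as the interface text tells. Its arguments: {"type":"object","properties":{"deltas":{"type":"array","items":{"type":"object","properties":{"tx":{"type":"number"},"ty":{"type":"number"},"tz":{"type":"number"},"turn":{"type":"number"},"gripper":{"type":"number"}}}},"newtons":{"type":"number"}},"required":["deltas"]}

```bash
mkdir -p pics; python3 - <<'E'
from plant import r,capture,camera_info
import cv2,numpy as np
print(r.get_state())
for n in("side","top","wrist"):
    ci=camera_info(n);print(n,ci)
    p,d=capture(n);np.save(f"pics/{n}0_d.npy",d);np.save(f"pics/{n}0.npy",p)
    cv2.imwrite(f"pics/{n}0.png",p[:,:,::-1])
E
```

```text
{'time_s': 0.0, 'joints': array([ 8.97891388e+01,  2.05922319e+01,  6.32892596e-01, -1.99487487e-02,
       -7.01357598e+01, -1.65058981e+01]), 'qd': array([-0.01913312, -0.03139949,  0.0091781 ,  0.0576948 ,  0.05278874,
        0.01597216]), 'joint_torque': array([-1.18912860e-03, -5.82718134e+01,  2.93078935e+01,  6.99760392e+00,
        6.88961009e-03, -1.47287392e-04]), 'tcp_pos': array([0.19406055, 0.64601365, 0.24260752]), 'eef_rot': array([-8.99034915e+01,  9.04147070e-03,  1.63276454e+02]), 'contact_force': array([-0.15428311,  0.29475209,  0.62072152]), 'moment': array([-0.00267335, -0.02682132,  0.04280643]), 'gripper_width': 0.08696773120785327}
side {'K': array([[352.36802914,   0.        , 259.21884484],
       [  0.        , 352.36802914, 189.30744154],
       [  0.        ,   0.        ,   1.        ]]), 'k1': 0.0069668412472897985, 'eye': array([-0.28154774, -0.77913246,  0.56992351]), 'orientation': array([ 66.15784272,   0.6805318 , -43.19570916])}
top {'K': array([[354.91024343,   0.        , 258.36072749],
       [  0.        , 354.91024343, 191.28481494],
       [  0.        ,   0.        ,   1.        ]]), 'k1': -0.030880365726623626, 'eye': array([0.38854815, 0.04924472, 1.54459361]), 'orientation': array([  4.48879121,   0.23543101, -88.59035158])}
wrist {'K': array([[274.71513891,   0.        , 257.99312774],
       [  0.        , 274.71513891, 188.42840055],
       [  0.        ,   0.        ,   1.        ]]), 'k1': -0.015247960988127876, 'tool_from_camera': array([[-5.61250554e-04, -9.66318449e-01, -2.57348674e-01,
        -6.80336613e-02],
       [-5.45961803e-04,  2.57348972e-01, -9.66318378e-01,
        -1.41891877e-01],
       [ 9.99999693e-01, -4.01844179e-04, -6.72010216e-04,
        -3.63570001e-04],
       [ 0.00000000e+00,  0.00000000e+00,  0.00000000e+00,
         1.00000000e+00]])}
```

View pics/top0.png

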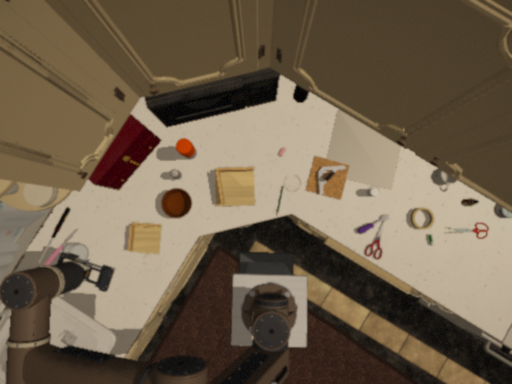

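View pics/side0.png

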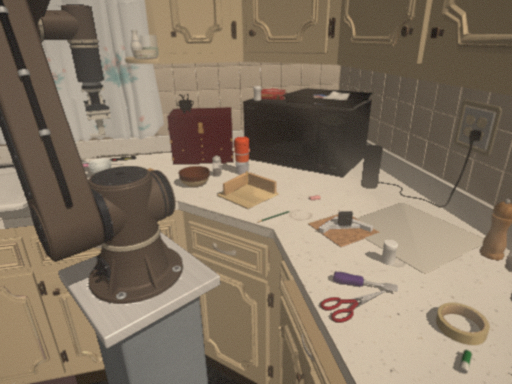

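View pics/wrist0.png

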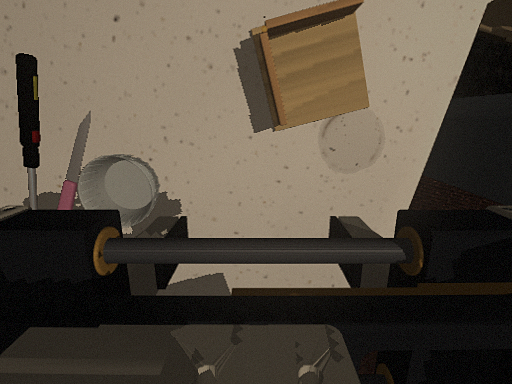

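```bash
cat > h.py <<'E'
import numpy as np,cv2
from scipy.spatial.transform import Rotation as R
from plant import r,capture,camera_info
def pose():
    s=r.get_state();return s,tool(s)
def tool(s):
    T=np.eye(4);T[:3,:3]=R.from_euler('xyz',s['eef_rot'],degrees=True).as_matrix();T[:3,3]=s['tcp_pos'];return T
def camT(name,T=None):
    ci=camera_info(name)
    if name=='wrist': return T@ci['tool_from_camera'],ci
    M=np.eye(4);M[:3,:3]=R.from_euler('xyz',ci['orientation'],degrees=True).as_matrix();M[:3,3]=ci['eye'];return M,ci
def ray(name,uv,T=None):
    M,ci=camT(name,T);K=ci['K'];uv=np.atleast_2d(np.float64(uv))
    d=(uv-K[:2,2])/[K[0,0],K[1,1]];s=d.copy()
    for _ in range(10): s=d/(1+ci['k1']*(s**2).sum(1,keepdims=True))
    v=np.c_[s[:,0],-s[:,1],-np.ones(len(s))]
    return M[:3,3],v@M[:3,:3].T
def onz(name,uv,z,T=None):
    e,v=ray(name,uv,T);return e+v*((z-e[2])/v[:,2])[:,None]
def proj(name,P,T=None):
    M,ci=camT(name,T);p=(np.atleast_2d(P)-M[:3,3])@M[:3,:3]
    s=np.c_[p[:,0]/-p[:,2],-p[:,1]/-p[:,2]];s=s*(1+ci['k1']*(s**2).sum(1,keepdims=True))
    return s*[ci['K'][0,0],ci['K'][1,1]]+ci['K'][:2,2]
def snap(name,tag,scale=1,crop=None):
    s,T=pose();p,d=capture(name);np.savez(f'pics/{name}{tag}.npz',p=p,d=d,T=T)
    q=p if crop is None else p[crop[1]:crop[3],crop[0]:crop[2]]
    if scale!=1:q=cv2.resize(q,None,fx=scale,fy=scale,interpolation=cv2.INTER_CUBIC)
    cv2.imwrite(f'pics/{name}{tag}.png',q[:,:,::-1]);return p,d,T
E
python3 - <<'E'
from h import *
p=np.load('pics/top0.npy')
cv2.imwrite('pics/top0c.png',cv2.resize(p[130:260,120:400],None,fx=2.8,fy=2.8,interpolation=2)[:,:,::-1])
for n,uv in dict(rackTL=(216,168),TR=(253,166),BR=(255,206),BL=(218,206),mat1=(314,156),mat2=(349,163),mat3=(341,199),mat4=(306,191),grip=(326,173),small=(129,223),sm2=(160,225),sm3=(130,251)).items(): print(n,onz('top',uv,0.01)[0].round(3))
E
```

```text
rackTL [0.606 0.246 0.01 ]
TR [0.619 0.085 0.01 ]
BR [0.445 0.071 0.01 ]
BL [0.441 0.232 0.01 ]
mat1 [ 0.669 -0.181  0.01 ]
mat2 [ 0.642 -0.334  0.01 ]
mat3 [ 0.484 -0.3    0.01 ]
mat4 [ 0.515 -0.148  0.01 ]
grip [ 0.596 -0.234  0.01 ]
small [0.357 0.615 0.01 ]
sm2 [0.352 0.48  0.01 ]
sm3 [0.237 0.605 0.01 ]
```

View pics/top0c.png

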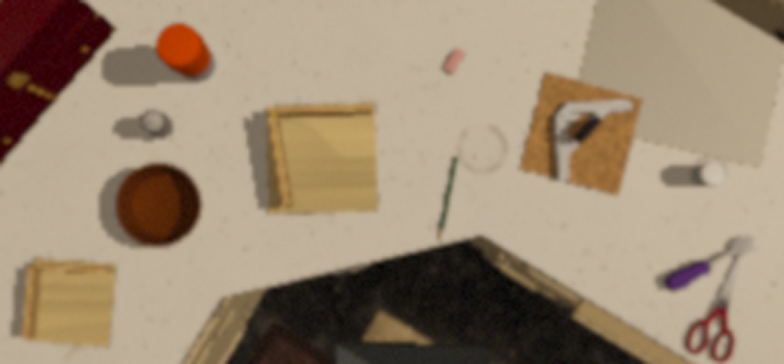

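```bash
cat >> h.py <<'E'
def delta(pos,yaw=None):
    s,T=pose();d=T[:3,:3].T@(np.array(pos)-T[:3,3])
    t=0 if yaw is None else (((s['eef_rot'][2]-yaw)+180)%360-180)*np.pi/180
    print('t',round(s['time_s'],2),'pos',s['tcp_pos'].round(4),'rot',s['eef_rot'].round(2),'F',s['contact_force'].round(2))
    print('tx,ty,tz',d.round(4),'turn',round(t,4));return d,t
E
python3 - <<'E'
from h import *
delta((.466,.224,.30),135)
E
```

```text
t 0.15 pos [0.1941 0.6461 0.2428] rot [-8.9930e+01  1.0000e-02  1.6328e+02] F [ 0.3   0.34 -0.4 ]
tx,ty,tz [-0.3819 -0.0567  0.3261] turn 0.4935
```

Emit:
{"fn": "apply_moves", "kwargs": {"deltas": [{"tx":-0.035,"ty":-0.006,"tz":0.03,"turn":0.05},{"tx":-0.07,"ty":-0.012,"tz":0.06,"turn":0.1},{"tx":-0.105,"ty":-0.018,"tz":0.09,"turn":0.15},{"tx":-0.14,"ty":-0.024,"tz":0.12,"turn":0.2},{"tx":-0.175,"ty":-0.03,"tz":0.15,"turn":0.25}]}}

```text
invalid input at $.deltas[0]: expected keys tx, ty, tz, turn, gripper
```

```bash
python3 - <<'E'
from h import *
delta((.466,.224,.30),135)
print(r.get_state()['joints'])
E
```

```text
t 0.15 pos [0.1941 0.6461 0.2428] rot [-8.9930e+01  1.0000e-02  1.6328e+02] F [ 0.3   0.34 -0.4 ]
tx,ty,tz [-0.3819 -0.0567  0.3261] turn 0.4935
[ 8.97887593e+01  2.05843145e+01  6.47702090e-01 -1.43304803e-02
 -7.01373801e+01 -1.65082486e+01]
```

Emit:
{"fn": "apply_moves", "kwargs": {"deltas": [{"tx":-0.035,"ty":-0.006,"tz":0.03,"turn":0.05,"gripper":0.087},{"tx":-0.07,"ty":-0.012,"tz":0.06,"turn":0.1,"gripper":0.087},{"tx":-0.105,"ty":-0.018,"tz":0.09,"turn":0.15,"gripper":0.087},{"tx":-0.14,"ty":-0.024,"tz":0.12,"turn":0.2,"gripper":0.087},{"tx":-0.175,"ty":-0.03,"tz":0.15,"turn":0.25,"gripper":0.087}]}}

```text
time_s: 0.65
tcp_pos: [0.3192, 0.4507, 0.2737]
eef_rot: [-90.0, 0.0, 148.9]
contact_force: [0.7, 0.7, -0.0]
gripper_width: 0.0871
```

```bash
python3 - <<'E'
from h import *
delta((.466,.224,.30),135)
print(r.get_state()['joints'])
E
```

```text
t 0.65 pos [0.3192 0.4507 0.2737] rot [-89.99   0.   148.86] F [ 0.65  0.67 -0.03]
tx,ty,tz [-0.2428 -0.0263  0.1181] turn 0.2419
[ 7.50081035e+01  7.91400800e+00 -1.22696338e+01 -2.45620561e-03
 -6.98245849e+01 -1.61492837e+01]
```

Emit:
{"fn": "apply_moves", "kwargs": {"deltas": [{"tx":-0.045,"ty":-0.005,"tz":0.022,"turn":0.048,"gripper":0.087},{"tx":-0.09,"ty":-0.01,"tz":0.044,"turn":0.097,"gripper":0.087},{"tx":-0.135,"ty":-0.016,"tz":0.066,"turn":0.145,"gripper":0.087},{"tx":-0.18,"ty":-0.021,"tz":0.088,"turn":0.193,"gripper":0.087},{"tx":-0.22,"ty":-0.026,"tz":0.11,"turn":0.242,"gripper":0.087}]}}

```text
time_s: 1.15
tcp_pos: [0.4511, 0.2428, 0.2998]
eef_rot: [-90.0, -0.0, 135.0]
contact_force: [1.1, -0.0, 0.6]
gripper_width: 0.0868
```

Emit:
{"fn": "apply_moves", "kwargs": {"deltas": [{"tx":-0.02,"ty":0,"tz":0.0,"turn":0,"gripper":0.087},{"tx":-0.02,"ty":0,"tz":0.0,"turn":0,"gripper":0.087}]}}

```text
time_s: 1.35
tcp_pos: [0.4658, 0.2284, 0.2996]
eef_rot: [-90.0, 0.0, 134.9]
contact_force: [-0.1, -1.0, 0.1]
gripper_width: 0.0872
```

```bash
python3 - <<'E'
from h import *
snap('wrist','1',1.5)
E
```

```text
(no output)
```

View pics/wrist1.png

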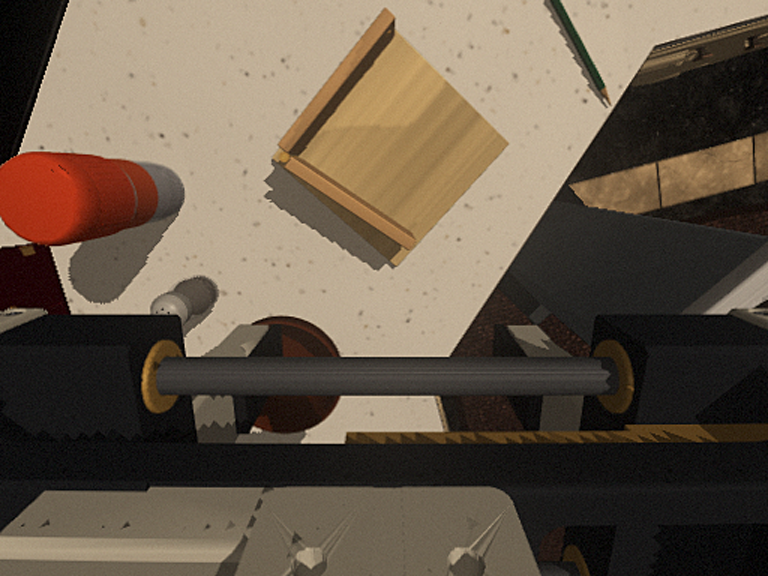

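```bash
cat >> h.py <<'E'
def cloud(name,d,T=None):
    v,u=np.mgrid[0:384,0:512];uv=np.c_[u.ravel(),v.ravel()]
    e,rv=ray(name,uv,T);return (e+rv*d.ravel()[:,None]).reshape(384,512,3)
E
python3 - <<'E'
from h import *
f=np.load('pics/wrist1.npz');p,d,T=f['p'],f['d'],f['T']
C=cloud('wrist',d,T)
m=(d>0)&(C[...,2]>.045)&(C[...,2]<.07)
m[:90//1,:]&=True
roi=np.zeros_like(m);roi[0:185,170:290]=1
n,l,st,_=cv2.connectedComponentsWithStats((m&roi).astype(np.uint8))
print(st)
print('table z',np.median(C[20:60,80:150,2]),'panel z',np.median(C[85:110,270:300,2]))
q=np.zeros((384,512,3),np.uint8);q[:]=p[...,::-1]//2;q[m&roi]=(0,0,255)
pm=(d>0)&(C[...,2]>.004)&(C[...,2]<.014);q[pm]=(0,255,0)
cv2.imwrite('pics/seg1.png',cv2.resize(q[0:200,150:370],None,fx=3.5,fy=3,interpolation=0))
print(np.percentile(C[m&roi][:,2],[5,50,95]))
E
```

```text
[[     0      0    512    384 194286]
 [   186      5     91    162   2322]]
table z 0.000684164218787392 panel z 0.008739645965195414
[0.04994329 0.05852796 0.06022311]
```

View pics/seg1.png

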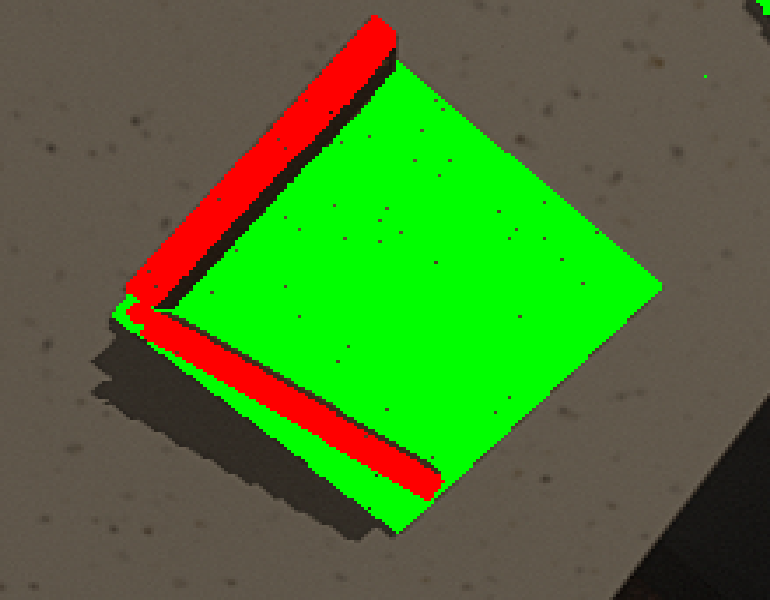

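```bash
cat >> h.py <<'E'
def rackpose(f):
    p,d,T=f['p'],f['d'],f['T'];C=cloud('wrist',d,T)
    return C
E
python3 - <<'E'
from h import *
f=np.load('pics/wrist1.npz');p,d,T=f['p'],f['d'],f['T']
C=cloud('wrist',d,T)
roi=np.zeros(d.shape,bool);roi[0:185,170:345]=1
pm=(roi&(d>0)&(C[...,2]>.005)&(C[...,2]<.013)).astype(np.uint8)
n,l,st,_=cv2.connectedComponentsWithStats(pm);k=st[1:,4].argmax()+1
P=C[l==k]
# include other panel comps near
P=C[(pm>0)]; c0=np.median(P[:,:2],0); P=P[np.linalg.norm(P[:,:2]-c0,axis=1)<.15]
(c,wh,a)=cv2.minAreaRect(np.float32(P[:,:2]*1000));print('panel',c,wh,a)
tm=roi&(d>0)&(C[...,2]>.055)&(C[...,2]<.065)
n,l,st,_=cv2.connectedComponentsWithStats(tm.astype(np.uint8),connectivity=4)
for i in range(1,n):
    if st[i,4]>100:
        print(st[i]); Q=C[l==i];print(cv2.minAreaRect(np.float32(Q[:,:2]*1000)),np.median(Q[:,2]))
# line fits in xy: PCA
E
```

```text
panel (527.4573974609375, 162.03265380859375) (169.60633850097656, 170.4694061279297) 2.798562526702881
[ 186    5   91  162 2086]
((560.2269287109375, 190.01947021484375), (111.38289642333984, 202.3389129638672), 51.13365936279297) 0.05864054178017086
```

```bash
cat >> h.py <<'E'
RC=np.array([.52746,.16203]);RY=2.80
def rk(P,yaw=None,c=None):
    y=np.radians(RY if yaw is None else yaw);c=RC if c is None else c
    Q=np.array(P,float)[:,:2]-c
    return Q@np.array([[np.cos(y),-np.sin(y)],[np.sin(y),np.cos(y)]])*1000
E
python3 - <<'E'
from h import *
f=np.load('pics/wrist1.npz');p,d,T=f['p'],f['d'],f['T']
C=cloud('wrist',d,T)
roi=np.zeros(d.shape,bool);roi[0:185,170:345]=1
tm=roi&(d>0)&(C[...,2]>.055)&(C[...,2]<.065)
Q=rk(C[tm])
B=Q[(Q[:,1]<50)&(Q[:,0]>50)]
def edges(t,v,lo,hi,step):
    out=[]
    for a in np.arange(lo,hi,step):
        s=v[(t>=a)&(t<a+step)]
        if len(s)>3: out.append((a+step/2,s.min(),s.max()))
    return np.array(out)
e=edges(B[:,1],B[:,0],-75,50,5)
print('back inner',np.polyfit(e[:,0],e[:,1],1),np.median(e[:,1]),'outer',np.polyfit(e[:,0],e[:,2],1),np.median(e[:,2]),'y',B[:,1].min())
S=Q[(Q[:,0]<50)]
e=edges(S[:,0],S[:,1],-70,50,5)
for k in(1,2):
    pf=np.polyfit(e[:,0],e[:,k],1);print(pf,np.degrees(np.arctan(pf[0])),np.polyval(pf,65),np.polyval(pf,-70))
print('S xmin',S[:,0].min())
E
```

```text
back inner [-5.06835794e-03  6.50158979e+01] 65.05190531419682 outer [-4.82846562e-03  7.67497407e+01] 76.74813093304151 y -78.62393418574518
[ 0.13886886 55.99593027] 7.906036875657158 65.02240620299399 46.27511003399442
[ 0.13894167 67.69067483] 7.910129810824553 76.72188363883753 57.9647576455136
S xmin -74.29153269910222
```

Emit:
{"fn": "apply_moves", "kwargs": {"deltas": [{"tx":-0.032,"ty":0,"tz":0.025,"turn":0,"gripper":0.087},{"tx":-0.068,"ty":0,"tz":0.053,"turn":0,"gripper":0.087},{"tx":-0.104,"ty":0,"tz":0.082,"turn":0,"gripper":0.087},{"tx":-0.14,"ty":0,"tz":0.11,"turn":0,"gripper":0.087},{"tx":-0.176,"ty":0,"tz":0.138,"turn":0,"gripper":0.087}]}}

```text
time_s: 1.9
tcp_pos: [0.4914, 0.008, 0.2996]
eef_rot: [-90.0, -0.0, 135.2]
contact_force: [0.2, 0.5, -0.6]
gripper_width: 0.0874
```

Emit:
{"fn": "apply_moves", "kwargs": {"deltas": [{"tx":-0.036,"ty":0,"tz":0.028,"turn":0,"gripper":0.087},{"tx":-0.072,"ty":0,"tz":0.056,"turn":0,"gripper":0.087},{"tx":-0.108,"ty":0,"tz":0.085,"turn":0,"gripper":0.087},{"tx":-0.144,"ty":0,"tz":0.113,"turn":0,"gripper":0.087},{"tx":-0.144,"ty":0,"tz":0.113,"turn":0,"gripper":0.087}]}}

```text
time_s: 2.4
tcp_pos: [0.5141, -0.1762, 0.2987]
eef_rot: [-89.9, -0.0, 134.9]
contact_force: [-0.4, 0.9, -0.1]
gripper_width: 0.0869
```

Emit:
{"fn": "apply_moves", "kwargs": {"deltas": [{"tx":0,"ty":0,"tz":0.0,"turn":0,"gripper":0.087},{"tx":0,"ty":0,"tz":0,"turn":0,"gripper":0.087}]}}

```text
time_s: 2.6
tcp_pos: [0.514, -0.172, 0.2994]
eef_rot: [-90.0, -0.0, 135.1]
contact_force: [-0.2, 0.4, 0.5]
gripper_width: 0.0868
```

```bash
python3 - <<'E'
from h import *
snap('wrist','2',1.5)
E
```

```text
(no output)
```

View pics/wrist2.png

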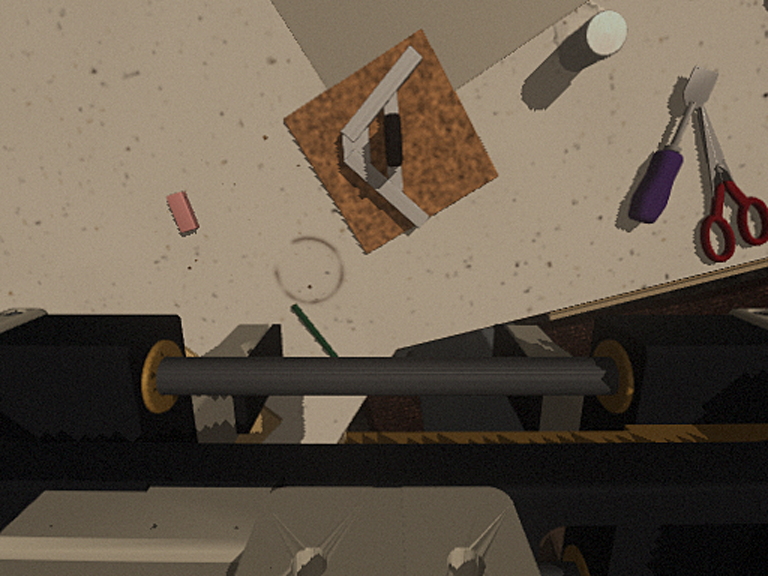

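```bash
python3 - <<'E'
from h import *
f=np.load('pics/wrist2.npz');p,d,T=f['p'],f['d'],f['T']
C=cloud('wrist',d,T);z=C[...,2]
roi=np.zeros(d.shape,bool);roi[15:175,180:340]=1
hsv=cv2.cvtColor(p,cv2.COLOR_RGB2HSV)
mat=roi&(z>.002)&(z<.008)&(hsv[...,1]>90)
g=roi&(z>.050)&(z<.075)
leg=roi&(z>.0165)&(z<.026)
for n,m in dict(mat=mat,grip=g,leg=leg).items():
    n2,l,st,_=cv2.connectedComponentsWithStats(m.astype(np.uint8));k=st[1:,4].argmax()+1
    P=C[l==k];print(n,st[1:,4],cv2.minAreaRect(np.float32(P[:,:2]*1000)),P[:,2].min().round(4),np.median(P[:,2]),P[:,2].max().round(4))
q=p[...,::-1].copy()//2;q[mat]=(0,160,0);q[leg]=(255,0,0);q[g]=(0,0,255)
cv2.imwrite('pics/seg2.png',cv2.resize(q[0:190,160:360],None,fx=3.5,fy=3,interpolation=0))
np.savez('pics/m2.npz',leg=leg,g=g)
E
```

```text
mat [   1 8616    1    1    1  337    1    1] ((576.4948120117188, -241.75778198242188), (160.37379455566406, 159.4840545654297), 76.0676498413086) 0.002 0.004739124192853633 0.0077
grip [369] ((579.4126586914062, -243.48809814453125), (14.53722095489502, 44.10691452026367), 49.36698913574219) 0.0504 0.06042568637984347 0.0632
leg [1880   51    1] ((584.3357543945312, -237.34646606445312), (79.05049896240234, 166.52603149414062), 49.252479553222656) 0.0165 0.020482420023027775 0.0232
```

View pics/seg2.png

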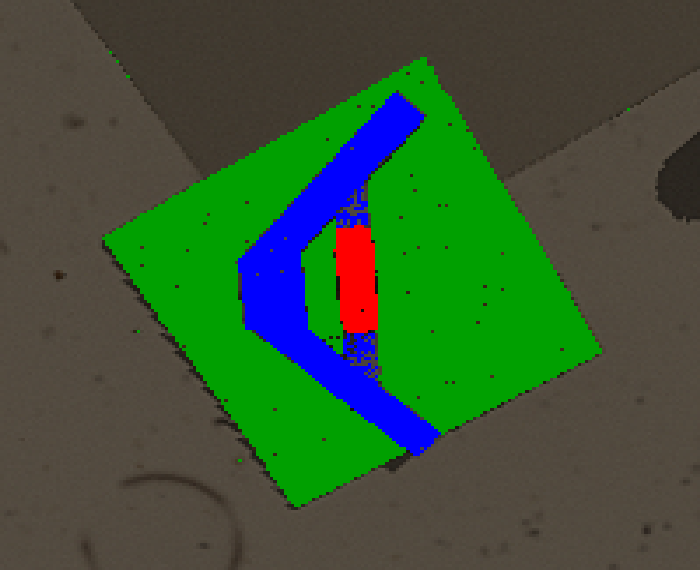

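```bash
python3 - <<'E'
from h import *
f=np.load('pics/wrist2.npz');d,T=f['d'],f['T'];m=np.load('pics/m2.npz')
C=cloud('wrist',d,T);P=C[m['leg']]
Q=rk(P,4.3,np.array([.57941,-.24349]))
def E(t,v,lo,hi,s=5):
    o=np.array([(a+s/2,v[(t>=a)&(t<a+s)].max()) for a in np.arange(lo,hi,s)]);pf=np.polyfit(o[:,0],o[:,1],1);print(np.degrees(np.arctan(pf[0])),np.median(o[:,1]))
E(Q[:,1],Q[:,0],-70,20);E(Q[:,0],Q[:,1],-70,20);print(Q.min(0))
G=C[m['g']];G=G[G[:,2]>.057];print('grip',cv2.minAreaRect(np.float32(G[:,:2]*1000)))
delta((.5794,-.2435,.30),139.3)
E
```

```text
-0.26409742085301396 43.778138764225645
-1.20719047554114 44.26741210864219
[-75.15594327 -74.61874661]
grip ((579.2893676757812, -243.69412231445312), (13.890130996704102, 44.03761672973633), 49.01500701904297)
t 2.65 pos [ 0.5141 -0.1717  0.2995] rot [-9.0010e+01 -1.0000e-02  1.3519e+02] F [ 1.46 -0.32 -0.98]
tx,ty,tz [-0.0969 -0.0005  0.0049] turn -0.0717
```

Emit:
{"fn": "apply_moves", "kwargs": {"deltas": [{"tx":-0.025,"ty":0.035,"tz":0.001,"turn":-0.02,"gripper":0.087},{"tx":-0.05,"ty":0.07,"tz":0.002,"turn":-0.04,"gripper":0.087},{"tx":-0.075,"ty":0.105,"tz":0.003,"turn":-0.06,"gripper":0.087},{"tx":-0.097,"ty":0.14,"tz":0.005,"turn":-0.068,"gripper":0.087},{"tx":-0.097,"ty":0.14,"tz":0.005,"turn":-0.068,"gripper":0.087}]}}

```text
time_s: 3.15
tcp_pos: [0.5779, -0.2441, 0.1535]
eef_rot: [-89.8, -0.4, 139.0]
contact_force: [-0.9, 0.8, -1.1]
gripper_width: 0.0868
```

```bash
python3 - <<'E'
from h import *
snap('wrist','3',1.5)
delta((.5794,-.2436,.042),139.1)
E
```

```text
t 3.2 pos [ 0.5784 -0.2439  0.1565] rot [-89.83  -0.27 139.04] F [ 0.21 -0.08 -0.07]
tx,ty,tz [-0.0011  0.1145 -0.0012] turn -0.0011
```

View pics/wrist3.png

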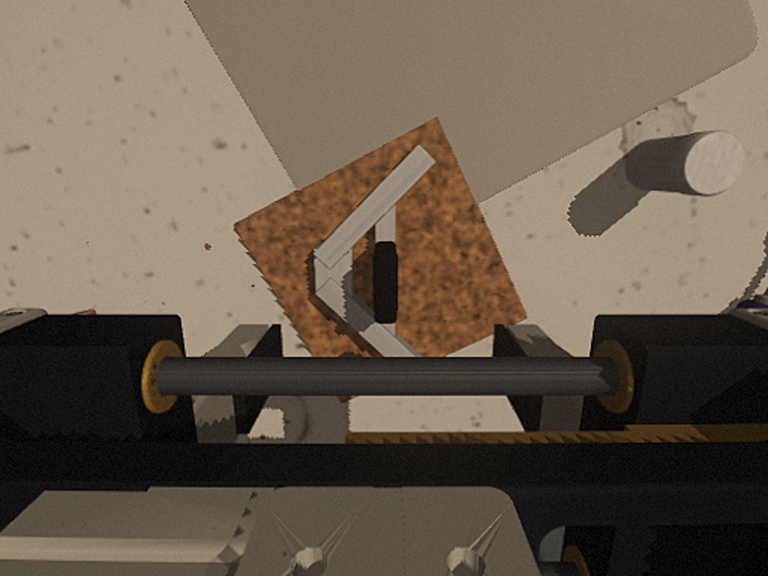

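Emit:
{"fn": "apply_moves", "kwargs": {"deltas": [{"tx":0,"ty":0.03,"tz":0,"turn":0,"gripper":0.087},{"tx":0,"ty":0.06,"tz":-0.001,"turn":0,"gripper":0.087},{"tx":0,"ty":0.09,"tz":-0.001,"turn":0,"gripper":0.087},{"tx":0,"ty":0.105,"tz":-0.001,"turn":0,"gripper":0.087},{"tx":0,"ty":0.113,"tz":-0.001,"turn":0,"gripper":0.087}]}}

```text
time_s: 3.7
tcp_pos: [0.5802, -0.2428, 0.047]
eef_rot: [-90.0, 0.0, 139.1]
contact_force: [-0.4, 0.6, 0.0]
gripper_width: 0.087
```

```bash
python3 - <<'E'
from h import *
snap('wrist','4',1.5)
delta((.5794,-.2436,.042),139.1)
E
```

```text
t 3.75 pos [ 0.58   -0.243   0.0463] rot [-9.0000e+01 -1.0000e-02  1.3908e+02] F [-0.66  0.65 -1.12]
tx,ty,tz [0.     0.0043 0.0008] turn -0.0004
```

View pics/wrist4.png

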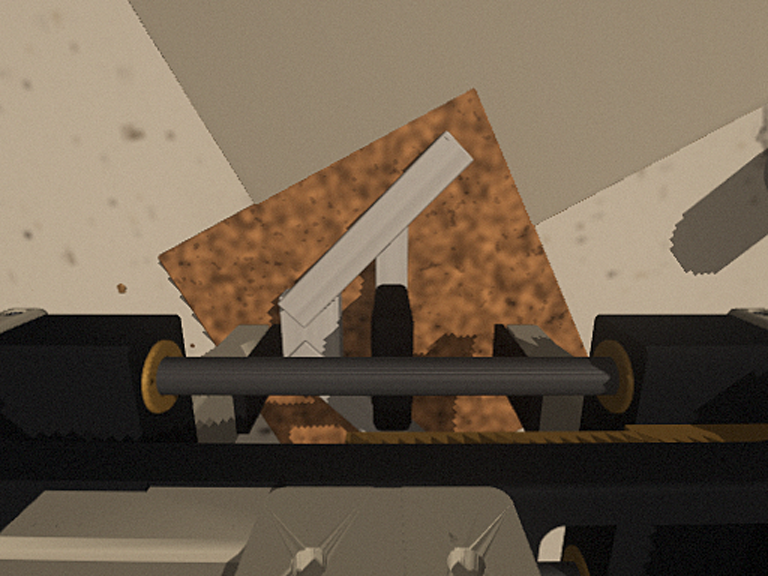

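Emit:
{"fn": "apply_moves", "kwargs": {"deltas": [{"tx":0,"ty":0.004,"tz":0.001,"turn":0,"gripper":0.05},{"tx":0,"ty":0.004,"tz":0.001,"turn":0,"gripper":0.03},{"tx":0,"ty":0.004,"tz":0.001,"turn":0,"gripper":0.0},{"tx":0,"ty":0.004,"tz":0.001,"turn":0,"gripper":0.0},{"tx":0,"ty":0.004,"tz":0.001,"turn":0,"gripper":0}], "newtons": 15}}

```text
time_s: 4.25
tcp_pos: [0.5794, -0.2452, 0.0431]
eef_rot: [-90.0, 0.0, 139.0]
contact_force: [-0.2, 1.0, -0.0]
gripper_width: 0.0523
```

Emit:
{"fn": "apply_moves", "kwargs": {"deltas": [{"tx":0,"ty":0,"tz":0,"turn":0,"gripper":0.0},{"tx":0,"ty":0,"tz":0,"turn":0,"gripper":0.0},{"tx":0,"ty":0,"tz":0,"turn":0,"gripper":0.0},{"tx":0,"ty":0,"tz":0,"turn":0,"gripper":0.0}], "newtons": 50}}

```text
time_s: 4.65
tcp_pos: [0.5792, -0.2451, 0.0425]
eef_rot: [-90.0, -0.0, 139.0]
contact_force: [-0.5, 0.3, 0.2]
gripper_width: 0.0206
```

Emit:
{"fn": "apply_moves", "kwargs": {"deltas": [{"tx":0,"ty":0,"tz":0,"turn":0,"gripper":0.0},{"tx":0,"ty":0,"tz":0,"turn":0,"gripper":0.0},{"tx":0,"ty":0,"tz":0,"turn":0,"gripper":0.0},{"tx":0,"ty":0,"tz":0,"turn":0,"gripper":0.0}]}}

```text
time_s: 5.05
tcp_pos: [0.5792, -0.2451, 0.0425]
eef_rot: [-90.0, 0.0, 139.0]
contact_force: [0.7, 0.9, -0.4]
gripper_width: 0.0136
```

```bash
cat >>h.py <<'E'
def forces(n=4):
    a=[];m=[];P=[];Y=[]
    for _ in range(n):
        capture('wrist');s=r.get_state();a.append(s['contact_force']);m.append(s['moment']);P.append(s['tcp_pos']);Y.append(s['eef_rot'])
    return np.mean(a,0),np.std(a,0),np.mean(m,0),np.mean(P,0),np.mean(Y,0),s
E
python3 - <<'E'
from h import *
f,sd,m,P,Y,s=forces(4)
print(f.round(2),sd.round(2),m.round(3),P.round(4),Y.round(2),s['gripper_width'],s['time_s'])
E
```

```text
[ 0.36  0.3  -0.56] [0.3  0.21 0.34] [ 0.107 -0.265 -0.004] [ 0.5792 -0.2451  0.0425] [-90.     0.   138.99] 0.014048181173370868 5.25
```

Emit:
{"fn": "apply_moves", "kwargs": {"deltas": [{"tx":0,"ty":-0.01,"tz":0,"turn":0,"gripper":0.0},{"tx":0,"ty":-0.035,"tz":0,"turn":0,"gripper":0.0},{"tx":0,"ty":-0.065,"tz":0,"turn":0,"gripper":0.0},{"tx":0,"ty":-0.09,"tz":0,"turn":0,"gripper":0.0},{"tx":0,"ty":-0.09,"tz":0,"turn":0,"gripper":0.0}]}}

```text
time_s: 5.75
tcp_pos: [0.5812, -0.2457, 0.1372]
eef_rot: [-90.2, 0.3, 139.0]
contact_force: [0.5, -0.7, -2.2]
gripper_width: 0.0139
```

Emit:
{"fn": "apply_moves", "kwargs": {"deltas": [{"tx":0,"ty":0,"tz":0,"turn":0,"gripper":0.0},{"tx":0,"ty":0,"tz":0,"turn":0,"gripper":0.0}]}}

```text
time_s: 5.95
tcp_pos: [0.5781, -0.2448, 0.1315]
eef_rot: [-90.0, -0.1, 139.0]
contact_force: [0.1, -1.3, -2.9]
gripper_width: 0.0136
```

```bash
python3 - <<'E'
from h import *
f,sd,m,P,Y,s=forces(4)
print(f.round(2),sd.round(2),m.round(3),P.round(4),Y.round(2),s['gripper_width'],s['time_s'])
p,d,T=snap('wrist','5',1.5)
C=cloud('wrist',d,T);tl=(C-T[:3,3])@T[:3,:3]
print(tl[100:215:10,215:320:10,1].round(3))
E
```

```text
[-0.18 -0.13 -2.78] [0.26 0.4  0.45] [ 0.011 -0.001  0.002] [ 0.5784 -0.2449  0.1313] [-8.9930e+01 -1.1000e-01  1.3898e+02] 0.013688043144182182 6.15
[[ 0.127  0.128  0.127  0.127  0.127  0.126  0.126  0.02   0.022  0.023
   0.127]
 [ 0.126  0.126  0.126  0.125  0.127  0.126  0.022  0.021  0.021  0.022
   0.128]
 [ 0.127  0.126  0.128  0.127  0.127  0.021  0.022  0.021  0.021  0.125
   0.127]
 [ 0.126  0.126  0.126  0.126  0.022  0.02   0.023 -0.142  0.126  0.127
   0.127]
 [ 0.127  0.126  0.126  0.021  0.022  0.021  0.021  0.125  0.127  0.127
   0.126]
 [ 0.127  0.127  0.023  0.022  0.021  0.022  0.126  0.127  0.127  0.127
   0.126]
 [ 0.126  0.022  0.021  0.022  0.022  0.026  0.127  0.126  0.126  0.128
   0.127]
 [ 0.022  0.022  0.021  0.022  0.026  0.025  0.127  0.126  0.127  0.127
   0.127]
 [ 0.022 -0.142  0.022  0.126  0.026  0.025  0.127  0.128  0.126  0.126
   0.126]
 [ 0.021  0.021  0.126  0.127  0.025  0.026  0.127  0.127  0.125  0.128
   0.126]
 [ 0.022  0.127  0.127  0.128  0.008  0.009  0.126  0.128  0.127  0.126
   0.127]
 [-0.056 -0.056  0.127 -0.001 -0.008 -0.007  0.127  0.127 -0.055 -0.056
  -0.056]]
```

View pics/wrist5.png

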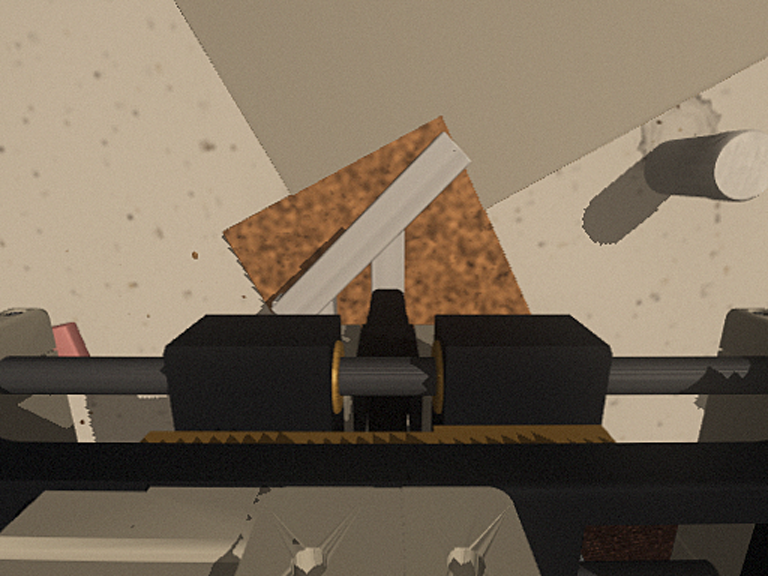

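```bash
cat >>h.py <<'E'
def legfit(f):
    # visible x-leg outer face, in frame at TCP with yaw=toolyaw-135
    d,T=f['d'],f['T'];C=cloud('wrist',d,T);tl=(C-T[:3,3])@T[:3,:3]
    X=tl[...,0];Z=tl[...,2];c=np.sqrt(.5)
    # tool z = -bisector; tool x dir= yaw135 in sq frame => (-c,c); z => (-c,-c)
    sx=(-c*X-c*Z)*1000;sy=(c*X-c*Z)*1000
    m=(d>0)&(tl[...,1]>.012)&(tl[...,1]<.024)
    m[212:]=False
    m&=(sx>20)&(sx<60)&(sy<0)&(sy>-90)
    x,y=sx[m],sy[m];o=[]
    for a in np.arange(-70,-30,4):
        k=(y>=a)&(y<a+4)
        if k.sum()>8:o.append((a+2,x[k].max(),x[k].min()))
    o=np.array(o)
    for k in(1,2):
        pf=np.polyfit(o[:,0],o[:,k],1);print('edge',k,'rot deg',-np.degrees(np.arctan(pf[0])),'x at y0',pf[1],'mid',np.median(o[:,k]))
    print('ymin',y.min(),'top tool y',np.median(tl[...,1][m]))
E
python3 - <<'E'
from h import *
legfit(np.load('pics/wrist5.npz'))
E
```

```text
edge 1 rot deg 0.5411638561999734 x at y0 43.751270419575754 mid 44.24748066036323
edge 2 rot deg -0.6233351069452023 x at y0 29.099759212327413 mid 28.648115179611686
ymin -74.34418731505339 top tool y 0.021844258483166956
```

```bash
cat >>h.py <<'E'
RY=2.95
def wld(x,y):
    a=np.radians(RY);return RC+np.array([np.cos(a)*x-np.sin(a)*y,np.sin(a)*x+np.cos(a)*y])/1000
E
python3 - <<'E'
from h import *
t=wld(10,-8);print(t);delta((*t,.13),137.95)
E
```

```text
[0.53785846 0.15455525]
t 6.2 pos [ 0.5788 -0.245   0.1317] rot [-8.9950e+01 -8.0000e-02  1.3898e+02] F [ 0.05  0.24 -2.  ]
tx,ty,tz [ 0.2931  0.0018 -0.2746] turn 0.018
```

Emit:
{"fn": "apply_moves", "kwargs": {"deltas": [{"tx":0.02,"ty":0,"tz":-0.019,"turn":0.003,"gripper":0.0},{"tx":0.045,"ty":0,"tz":-0.042,"turn":0.006,"gripper":0.0},{"tx":0.075,"ty":0,"tz":-0.07,"turn":0.01,"gripper":0.0},{"tx":0.105,"ty":0,"tz":-0.098,"turn":0.014,"gripper":0.0},{"tx":0.135,"ty":0,"tz":-0.126,"turn":0.018,"gripper":0.0}]}}

```text
time_s: 6.7
tcp_pos: [0.5595, -0.0601, 0.1323]
eef_rot: [-90.0, -0.0, 137.9]
contact_force: [1.0, -0.0, -2.1]
gripper_width: 0.0134
```

Emit:
{"fn": "apply_moves", "kwargs": {"deltas": [{"tx":0.03,"ty":0,"tz":-0.028,"turn":0,"gripper":0.0},{"tx":0.06,"ty":0,"tz":-0.056,"turn":0,"gripper":0.0},{"tx":0.09,"ty":0,"tz":-0.084,"turn":0,"gripper":0.0},{"tx":0.12,"ty":0,"tz":-0.112,"turn":0,"gripper":0.0},{"tx":0.14,"ty":0,"tz":-0.131,"turn":0,"gripper":0.0}]}}

```text
time_s: 7.2
tcp_pos: [0.5434, 0.1321, 0.1325]
eef_rot: [-90.0, 0.0, 138.0]
contact_force: [1.0, -0.4, -2.6]
gripper_width: 0.0136
```

Emit:
{"fn": "apply_moves", "kwargs": {"deltas": [{"tx":0.01,"ty":0,"tz":-0.01,"turn":0,"gripper":0.0},{"tx":0.015,"ty":0,"tz":-0.014,"turn":0,"gripper":0.0},{"tx":0.015,"ty":0,"tz":-0.014,"turn":0,"gripper":0.0},{"tx":0.015,"ty":0,"tz":-0.014,"turn":0,"gripper":0.0}]}}

```text
time_s: 7.6
tcp_pos: [0.5419, 0.1491, 0.1324]
eef_rot: [-90.0, -0.0, 137.9]
contact_force: [0.7, -0.1, -2.3]
gripper_width: 0.014
```

```bash
python3 - <<'E'
from h import *
f,sd,m,P,Y,s=forces(4);print(f.round(2),m.round(3))
t=wld(10,-8);delta((*t,.048),137.95)
snap('wrist','6',1.5)
E
```

```text
[-0.11 -0.26 -3.1 ] [ 0.009  0.021 -0.017]
t 7.8 pos [0.5421 0.1491 0.1326] rot [-89.99   0.   137.88] F [-0.09 -0.34 -3.03]
tx,ty,tz [ 0.0068  0.0846 -0.0012] turn -0.0012
```

View pics/wrist6.png

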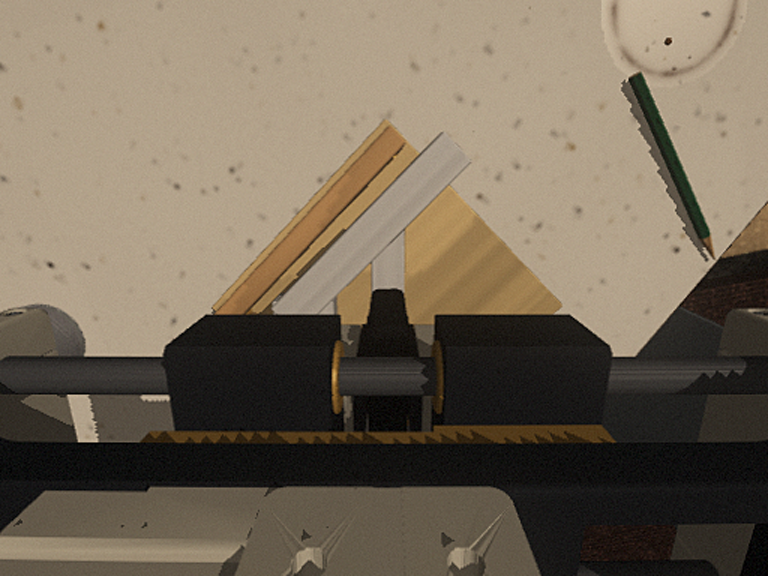

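Emit:
{"fn": "apply_moves", "kwargs": {"deltas": [{"tx":0.006,"ty":0.0,"tz":-0.001,"turn":0,"gripper":0.0},{"tx":0.006,"ty":0.015,"tz":-0.001,"turn":0,"gripper":0.0},{"tx":0.006,"ty":0.03,"tz":-0.001,"turn":0,"gripper":0.0},{"tx":0.006,"ty":0.034,"tz":-0.001,"turn":0,"gripper":0.0},{"tx":0.006,"ty":0.034,"tz":-0.001,"turn":0,"gripper":0.0}]}}

```text
time_s: 8.35
tcp_pos: [0.5378, 0.1547, 0.0981]
eef_rot: [-89.9, -0.0, 138.0]
contact_force: [0.5, 0.6, -2.8]
gripper_width: 0.0135
```

```bash
python3 - <<'E'
from h import *
t=wld(10,-8);delta((*t,.048),137.95)
snap('wrist','7',1.5)
snap('side','7',4,(180,140,320,250))
E
```

```text
t 8.35 pos [0.5378 0.1547 0.0981] rot [-8.9920e+01 -2.0000e-02  1.3796e+02] F [ 0.54  0.57 -2.79]
tx,ty,tz [-0.0001  0.0501 -0.    ] turn 0.0001
```

View pics/wrist7.png

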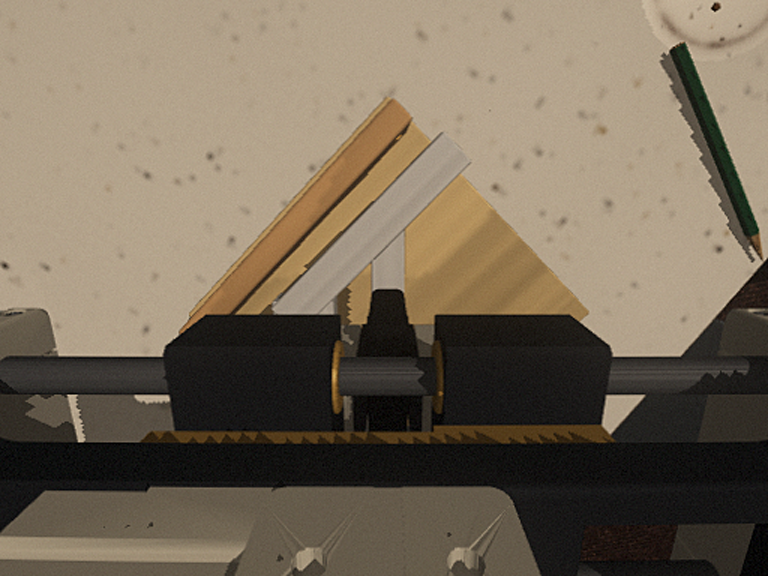

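View pics/side7.png

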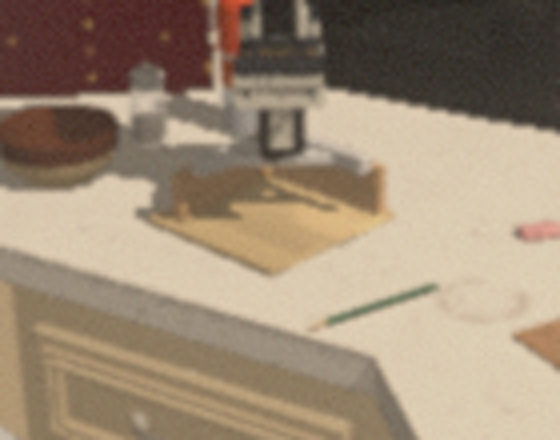

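Emit:
{"fn": "apply_moves", "kwargs": {"deltas": [{"tx":0,"ty":0.012,"tz":0,"turn":0,"gripper":0.0},{"tx":0,"ty":0.024,"tz":0,"turn":0,"gripper":0.0},{"tx":0,"ty":0.036,"tz":0,"turn":0,"gripper":0.0},{"tx":0,"ty":0.045,"tz":0,"turn":0,"gripper":0.0},{"tx":0,"ty":0.049,"tz":0,"turn":0,"gripper":0.0}]}}

```text
time_s: 8.95
tcp_pos: [0.5375, 0.1544, 0.0479]
eef_rot: [-89.9, -0.0, 137.9]
contact_force: [0.3, -1.1, -3.1]
gripper_width: 0.0136
```

```bash
python3 - <<'E'
from h import *
f,sd,m,P,Y,s=forces(4);print(f.round(2),m.round(3),P.round(4),Y.round(2))
t=wld(18,-8);delta((*t,.048),137.95)
snap('wrist','8',1.5)
E
```

```text
[ 0.03  0.16 -2.43] [0.021 0.053 0.02 ] [0.538  0.1547 0.0488] [-8.9930e+01 -1.0000e-02  1.3796e+02]
t 9.15 pos [0.5384 0.1549 0.0496] rot [-9.0000e+01  1.0000e-02  1.3797e+02] F [ 0.04  0.11 -2.32]
tx,ty,tz [-0.0055  0.0016 -0.005 ] turn 0.0003
```

View pics/wrist8.png

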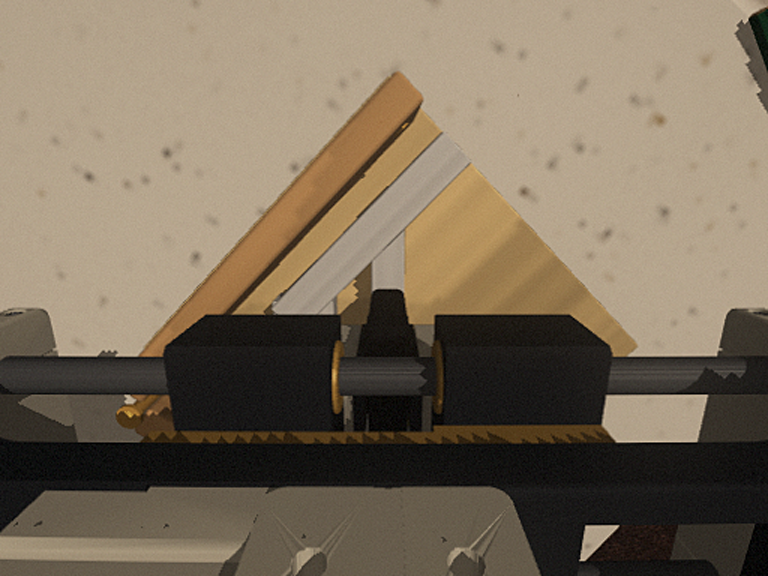

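Emit:
{"fn": "apply_moves", "kwargs": {"deltas": [{"tx":-0.002,"ty":0.001,"tz":-0.002,"turn":0,"gripper":0.0},{"tx":-0.0035,"ty":0.001,"tz":-0.0035,"turn":0,"gripper":0.0},{"tx":-0.005,"ty":0.001,"tz":-0.005,"turn":0,"gripper":0.0},{"tx":-0.005,"ty":0.001,"tz":-0.005,"turn":0,"gripper":0.0}]}}

```text
time_s: 9.6
tcp_pos: [0.5457, 0.1553, 0.0487]
eef_rot: [-90.0, 0.0, 137.9]
contact_force: [0.2, -0.6, -3.1]
gripper_width: 0.0139
```

```bash
cat >>h.py <<'E'
F0=np.array([0.0,0.0,-2.6])
def rep(n=4):
    f,sd,m,P,Y,s=forces(n);g=rk((f-F0)[None]/1000+np.r_[RC,0])[0]
    mm=m
    print('t',round(s['time_s'],2),'Frack',g.round(2),'Fz',(f-F0)[2].round(2),'sd',sd.round(2),'mz',m.round(3),'rackxy',rk(P[None])[0].round(2),'z',P[2].round(4),'yaw-',(Y[2]-135-RY).round(2))
E
sed -i 's/^RC=.*$/RC=np.array([.52746,.16203]);RY=2.95/' h.py
python3 - <<'E'
from h import *
rep()
E
```

```text
t 9.8 Frack [-0.28 -0.01] Fz -0.09 sd [0.74 0.43 0.25] mz [-0.007  0.006 -0.006] rackxy [17.46 -7.78] z 0.0486 yaw- -0.0
```

Emit:
{"fn": "apply_moves", "kwargs": {"deltas": [{"tx":-0.0005,"ty":0,"tz":-0.0005,"turn":0,"gripper":0.0},{"tx":-0.001,"ty":0,"tz":-0.001,"turn":0,"gripper":0.0},{"tx":-0.001,"ty":0,"tz":-0.001,"turn":0,"gripper":0.0}]}}

```text
time_s: 10.1
tcp_pos: [0.5468, 0.1553, 0.0486]
eef_rot: [-90.0, 0.0, 138.0]
contact_force: [-0.5, -0.6, -4.1]
gripper_width: 0.0135
```

Emit:
{"fn": "apply_moves", "kwargs": {"deltas": [{"tx":-0.0005,"ty":0,"tz":-0.0005,"turn":0,"gripper":0.0},{"tx":-0.0005,"ty":0,"tz":-0.0005,"turn":0,"gripper":0.0}]}}

```text
time_s: 10.3
tcp_pos: [0.5474, 0.1553, 0.0485]
eef_rot: [-90.0, -0.0, 138.0]
contact_force: [-0.1, 0.1, -2.6]
gripper_width: 0.0138
```

```bash
python3 - <<'E'
from h import *
rep()
E
```

```text
t 10.5 Frack [0.01 0.22] Fz -0.27 sd [0.34 0.56 0.3 ] mz [ 0.034  0.011 -0.028] rackxy [19.57 -7.75] z 0.0486 yaw- 0.0
```

Emit:
{"fn": "apply_moves", "kwargs": {"deltas": [{"tx":-0.0004,"ty":0,"tz":-0.0004,"turn":0,"gripper":0.0},{"tx":-0.0004,"ty":0,"tz":-0.0004,"turn":0,"gripper":0.0},{"tx":-0.0004,"ty":0,"tz":-0.0004,"turn":0,"gripper":0.0}]}}

```text
time_s: 10.8
tcp_pos: [0.5477, 0.1553, 0.0485]
eef_rot: [-90.0, -0.0, 138.0]
contact_force: [-1.2, -0.1, -1.5]
gripper_width: 0.0137
```

```bash
python3 - <<'E'
from h import *
rep(3)
E
```

```text
t 10.95 Frack [-1.77  0.32] Fz 0.49 sd [0.73 0.13 0.3 ] mz [0.098 0.672 0.046] rackxy [19.89 -7.82] z 0.0485 yaw- 0.01
```

Emit:
{"fn": "apply_moves", "kwargs": {"deltas": [{"tx":0.0015,"ty":0,"tz":-0.0015,"turn":0,"gripper":0.0},{"tx":0.003,"ty":0,"tz":-0.003,"turn":0,"gripper":0.0},{"tx":0.0045,"ty":0,"tz":-0.0045,"turn":0,"gripper":0.0},{"tx":0.006,"ty":0,"tz":-0.006,"turn":0,"gripper":0.0}]}}

```text
time_s: 11.35
tcp_pos: [0.5473, 0.1639, 0.0484]
eef_rot: [-90.0, -0.0, 138.0]
contact_force: [-1.9, -1.3, -2.6]
gripper_width: 0.0135
```

```bash
python3 - <<'E'
from h import *
rep(3)
E
```

```text
t 11.5 Frack [-1.7  -0.03] Fz -0.69 sd [0.6  0.47 0.46] mz [-0.055  0.908  0.059] rackxy [19.92  1.01] z 0.0484 yaw- 0.02
```

Emit:
{"fn": "apply_moves", "kwargs": {"deltas": [{"tx":0.0008,"ty":0,"tz":-0.0012,"turn":0,"gripper":0.0},{"tx":0.0016,"ty":0,"tz":-0.002,"turn":0,"gripper":0.0},{"tx":0.0023,"ty":0,"tz":-0.0027,"turn":0,"gripper":0.0},{"tx":0.0026,"ty":0,"tz":-0.003,"turn":0,"gripper":0.0}]}}

```text
time_s: 11.9
tcp_pos: [0.5472, 0.167, 0.0484]
eef_rot: [-89.9, 0.0, 138.0]
contact_force: [-1.5, -4.5, -2.0]
gripper_width: 0.0141
```

```bash
python3 - <<'E'
from h import *
rep(3)
E
```

```text
t 12.05 Frack [-2.24 -4.95] Fz 0.33 sd [0.7  0.29 0.17] mz [-1.746  0.851  0.198] rackxy [20.01  3.99] z 0.0484 yaw- 0.02
```

Emit:
{"fn": "apply_moves", "kwargs": {"deltas": [{"tx":0.0006,"ty":0,"tz":-0.0012,"turn":0,"gripper":0.0},{"tx":0.0016,"ty":0,"tz":-0.0022,"turn":0,"gripper":0.0},{"tx":0.0026,"ty":0,"tz":-0.0032,"turn":0,"gripper":0.0},{"tx":0.0036,"ty":0,"tz":-0.0042,"turn":0,"gripper":0.0},{"tx":0.0036,"ty":0,"tz":-0.0042,"turn":0,"gripper":0.0}]}}

```text
time_s: 12.55
tcp_pos: [0.5469, 0.1726, 0.0482]
eef_rot: [-89.9, -0.0, 138.0]
contact_force: [-2.5, -2.7, -3.1]
gripper_width: 0.0142
```

```bash
python3 - <<'E'
from h import *
rep(3);np.set_printoptions(suppress=True)
snap('wrist','9',1.5);legfit(np.load('pics/wrist9.npz'))
E
```

```text
t 12.7 Frack [-3.68 -3.9 ] Fz 0.26 sd [0.35 0.49 0.37] mz [-1.467  1.354  0.346] rackxy [20.02  9.54] z 0.0482 yaw- 0.03
edge 1 rot deg 0.926686375339429 x at y0 43.63821859813674 mid 44.50604672385384
edge 2 rot deg 0.31347519265778967 x at y0 28.44773016156943 mid 28.73123327820474
ymin -74.16385279191536 top tool y 0.021793857072034135
```

View pics/wrist9.png

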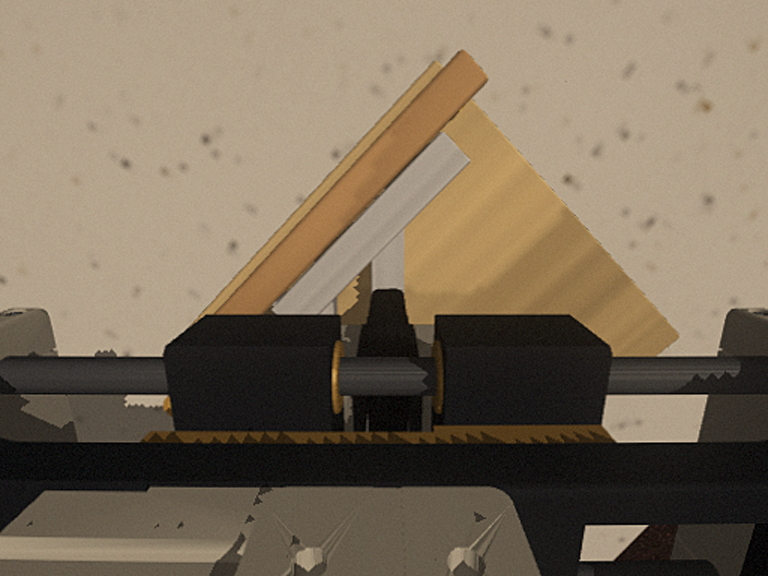

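Emit:
{"fn": "apply_moves", "kwargs": {"deltas": [{"tx":0.001,"ty":0,"tz":-0.001,"turn":0,"gripper":0.0},{"tx":0.002,"ty":0,"tz":-0.002,"turn":0,"gripper":0.0},{"tx":0.003,"ty":0,"tz":-0.003,"turn":0,"gripper":0.0},{"tx":0.004,"ty":0,"tz":-0.004,"turn":0,"gripper":0.0},{"tx":0.0045,"ty":0,"tz":-0.0045,"turn":0,"gripper":0.0}]}}

```text
time_s: 13.25
tcp_pos: [0.5466, 0.1788, 0.0482]
eef_rot: [-89.9, -0.0, 138.0]
contact_force: [-3.3, -5.1, -2.1]
gripper_width: 0.0137
```

```bash
python3 - <<'E'
from h import *
rep(3)
E
```

```text
t 13.4 Frack [-4.23 -3.73] Fz -0.19 sd [0.33 0.68 0.37] mz [-1.534  1.327  0.358] rackxy [19.94 15.85] z 0.0482 yaw- 0.02
```

Emit:
{"fn": "apply_moves", "kwargs": {"deltas": [{"tx":0.0007,"ty":0,"tz":-0.0007,"turn":0,"gripper":0.0},{"tx":0.0014,"ty":0,"tz":-0.0014,"turn":0,"gripper":0.0},{"tx":0.002,"ty":0,"tz":-0.002,"turn":0,"gripper":0.0},{"tx":0.002,"ty":0,"tz":-0.002,"turn":0,"gripper":0.0}]}}

```text
time_s: 13.8
tcp_pos: [0.5463, 0.1814, 0.0481]
eef_rot: [-89.8, -0.0, 138.0]
contact_force: [-2.9, -5.3, -2.2]
gripper_width: 0.0136
```

```bash
python3 - <<'E'
from h import *
rep(4)
E
```

```text
t 14.0 Frack [-3.54 -4.97] Fz 0.4 sd [0.41 0.33 0.28] mz [-1.988  1.242  0.185] rackxy [19.83 18.34] z 0.0481 yaw- 0.0
```

```bash
cat >>h.py <<'E'
def edges(t,v,lo,hi,step,mn=4):
    o=[(a+step/2,v[(t>=a)&(t<a+step)].min(),v[(t>=a)&(t<a+step)].max()) for a in np.arange(lo,hi,step) if ((t>=a)&(t<a+step)).sum()>mn]
    return np.array(o)
def topview(tag):
    p,d,T=snap('top',tag,4,(190,140,290,230))
E
python3 - <<'E'
from h import *
topview('10');snap('side','10',4,(200,150,300,230));snap('wrist','10',1.5)
d=np.load('pics/wrist10.npz');legfit(d)
E
```

```text
edge 1 rot deg 0.7625602215025976 x at y0 43.624846453174385 mid 44.32436946041706
edge 2 rot deg 0.30196025303175916 x at y0 28.47095875668145 mid 28.75833220272468
ymin -74.31691474033558 top tool y 0.02183382700064648
```

View pics/top10.png

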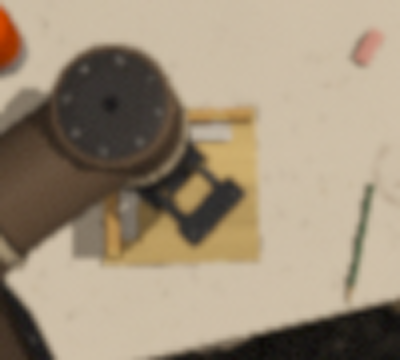

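View pics/side10.png

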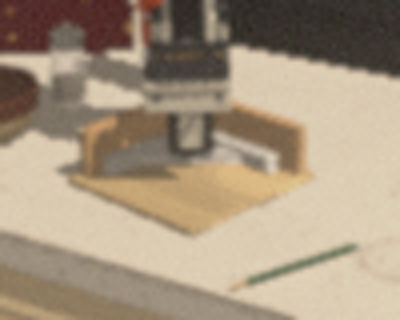

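View pics/wrist10.png

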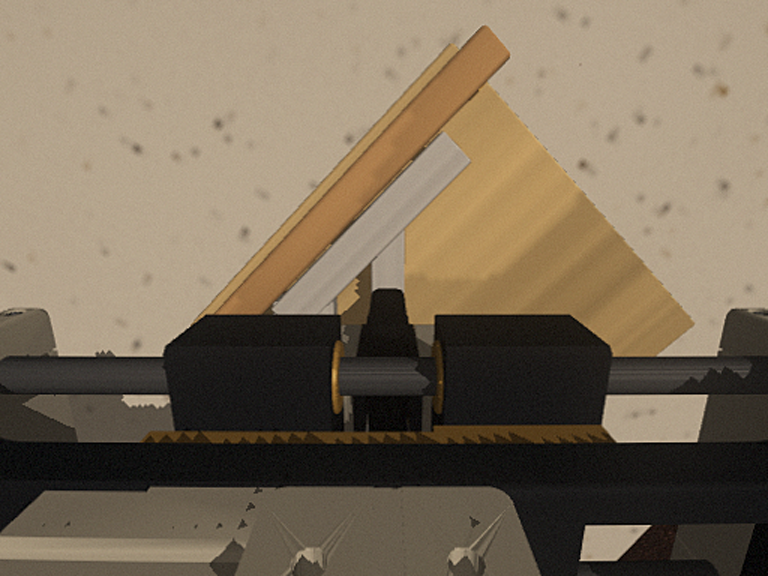

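Emit:
{"fn": "apply_moves", "kwargs": {"deltas": [{"tx":0.0003,"ty":0,"tz":-0.0003,"turn":0,"gripper":0.0},{"tx":0.0003,"ty":0,"tz":-0.0003,"turn":0,"gripper":0.0},{"tx":0.0003,"ty":0,"tz":-0.0003,"turn":0,"gripper":0.0}]}}

```text
time_s: 14.45
tcp_pos: [0.5463, 0.1815, 0.0482]
eef_rot: [-89.8, -0.0, 137.9]
contact_force: [-3.5, -7.3, -3.0]
gripper_width: 0.0139
```

```bash
python3 - <<'E'
from h import *
rep(4)
E
```

```text
t 14.65 Frack [-3.09 -6.18] Fz 0.53 sd [0.12 0.52 0.52] mz [-2.463  1.075  0.177] rackxy [19.79 18.49] z 0.0482 yaw- -0.0
```

Emit:
{"fn": "apply_moves", "kwargs": {"deltas": [{"tx":-0.0002,"ty":0,"tz":-0.0002,"turn":0,"gripper":0.0},{"tx":-0.0004,"ty":0,"tz":-0.0004,"turn":0,"gripper":0.0},{"tx":-0.0004,"ty":0,"tz":-0.0004,"turn":0,"gripper":0.0}]}}

```text
time_s: 14.95
tcp_pos: [0.5465, 0.1815, 0.0481]
eef_rot: [-89.8, -0.0, 137.9]
contact_force: [-4.9, -6.4, -1.4]
gripper_width: 0.0139
```

```bash
python3 - <<'E'
from h import *
rep(4)
E
```

```text
t 15.15 Frack [-5.05 -5.28] Fz 1.74 sd [0.34 0.64 0.36] mz [-2.214  1.772  0.183] rackxy [19.97 18.47] z 0.0481 yaw- -0.01
```

Emit:
{"fn": "apply_moves", "kwargs": {"deltas": [{"tx":0,"ty":0,"tz":-0.0004,"turn":0,"gripper":0.0},{"tx":0,"ty":0,"tz":-0.0006,"turn":0,"gripper":0.0},{"tx":0,"ty":0,"tz":-0.0006,"turn":0,"gripper":0.0}]}}

```text
time_s: 15.45
tcp_pos: [0.5465, 0.1815, 0.0481]
eef_rot: [-89.7, -0.0, 137.9]
contact_force: [-6.1, -7.6, 0.0]
gripper_width: 0.014
```

```bash
python3 - <<'E'
from h import *
rep(5)
E
```

```text
t 15.7 Frack [-6.19 -7.02] Fz 2.63 sd [0.33 0.34 0.58] mz [-2.631  2.075  0.192] rackxy [20.01 18.51] z 0.0481 yaw- -0.01
```

Emit:
{"fn": "apply_moves", "kwargs": {"deltas": [{"tx":-0.0003,"ty":0,"tz":-0.0003,"turn":0,"gripper":0.0},{"tx":-0.0003,"ty":0,"tz":-0.0003,"turn":0,"gripper":0.0},{"tx":-0.0003,"ty":0,"tz":-0.0003,"turn":0,"gripper":0.0},{"tx":-0.0003,"ty":0,"tz":-0.0003,"turn":0,"gripper":0.0}]}}

```text
time_s: 16.1
tcp_pos: [0.5466, 0.1816, 0.0481]
eef_rot: [-89.7, -0.1, 137.9]
contact_force: [-6.1, -6.8, 1.0]
gripper_width: 0.0137
```

```bash
python3 - <<'E'
from h import *
rep(5)
snap('wrist','11',1.5);legfit(np.load('pics/wrist11.npz'))
# back board inner face vs leg outer face, in tool frame yaw
f=np.load('pics/wrist11.npz');C=cloud('wrist',f['d'],f['T']);Q=rk(C.reshape(-1,3)).reshape(384,512,2);z=C[...,2]
m=(z>.055)&(z<.063)&(f['d']>0);m[210:]=0;m&=(abs(Q[...,0]-70)<20)
e=edges(Q[m][:,1],Q[m][:,0],-76,0,4)
for k in(1,2):
    pf=np.polyfit(e[:,0],e[:,k],1);print('back edge rot',-np.degrees(np.arctan(pf[0])),np.median(e[:,k]))
E
```

```text
t 16.35 Frack [-7.05 -6.21] Fz 3.82 sd [0.29 0.47 0.53] mz [-2.466  2.531  0.189] rackxy [20.15 18.51] z 0.0481 yaw- -0.02
edge 1 rot deg 0.5482824330514328 x at y0 43.76964516406873 mid 44.284564231223754
edge 2 rot deg 0.1587274724882429 x at y0 28.57730348840486 mid 28.708669614127917
ymin -74.32843501371178 top tool y 0.02178581079963167
back edge rot 0.512248711651376 65.89532769747464
back edge rot 0.601238213756665 77.60179882108187
```

Emit:
{"fn": "apply_moves", "kwargs": {"deltas": [{"tx":0.0001,"ty":0,"tz":-0.0003,"turn":0,"gripper":0.0},{"tx":0.0001,"ty":0,"tz":-0.0003,"turn":0,"gripper":0.0},{"tx":0.0001,"ty":0,"tz":-0.0003,"turn":0,"gripper":0.0},{"tx":0.0001,"ty":0,"tz":-0.0003,"turn":0,"gripper":0.0},{"tx":0.0001,"ty":0,"tz":-0.0003,"turn":0,"gripper":0.0}]}}

```text
time_s: 16.9
tcp_pos: [0.5466, 0.1816, 0.0481]
eef_rot: [-89.7, -0.1, 137.9]
contact_force: [-6.9, -7.3, 2.3]
gripper_width: 0.0135
```

```bash
python3 - <<'E'
from h import *
rep(5)
rep(5)
topview('12')
rep(5);rep(5)
E
```

```text
t 17.15 Frack [-7.4  -6.87] Fz 4.03 sd [0.45 0.41 0.6 ] mz [-2.819  2.558  0.205] rackxy [20.16 18.54] z 0.048 yaw- -0.02
t 17.4 Frack [-7.32 -7.42] Fz 4.6 sd [0.6  0.57 0.5 ] mz [-2.817  2.567  0.211] rackxy [20.16 18.55] z 0.0481 yaw- -0.02
t 17.7 Frack [-7.21 -7.49] Fz 4.03 sd [0.4  0.07 0.3 ] mz [-2.802  2.566  0.221] rackxy [20.16 18.54] z 0.048 yaw- -0.02
t 17.95 Frack [-7.52 -7.18] Fz 4.11 sd [0.42 0.3  0.58] mz [-2.817  2.57   0.194] rackxy [20.16 18.54] z 0.048 yaw- -0.02
```

```bash
python3 - <<'E'
from h import *
for tag in('0','12'):
    d=np.load('pics/top0_d.npy') if tag=='0' else np.load('pics/top12.npz')['d']
    C=cloud('top',d);Q=rk(C.reshape(-1,3)).reshape(384,512,2);z=C[...,2]
    m=(z>.04)&(z<.075)&(abs(Q[...,0]+50)<30)&(Q[...,1]>30)&(Q[...,1]<95)
    q=Q[m];print(tag,m.sum())
    for a in range(-76,-20,8):
        k=(q[:,0]>=a)&(q[:,0]<a+8)
        if k.sum(): print(a+4,k.sum(),q[k][:,1].mean().round(1),end=' | ')
    print()
    m=(z>.045)&(z<.075)&(abs(Q[...,0]-70)<15)&(Q[...,1]<20)&(Q[...,1]>-75);print('back',Q[m].mean(0))
E
```

```text
0 42
-72 6 51.2 | -64 6 51.1 | -56 4 53.3 | -48 6 54.8 | -40 6 54.8 | -32 7 56.2 | -24 7 57.6 | 
back [ 71.73423117 -26.21717413]
12 42
-72 6 67.9 | -64 3 67.9 | -56 6 67.8 | -48 6 67.8 | -40 6 67.4 | -32 7 68.4 | -24 8 69.5 | 
back [ 72.14655599 -43.36113486]
```

Emit:
{"fn": "apply_moves", "kwargs": {"deltas": [{"tx":0,"ty":0,"tz":0.002,"turn":0,"gripper":0.0},{"tx":0,"ty":0,"tz":0.006,"turn":0,"gripper":0.0},{"tx":0,"ty":-0.015,"tz":0.01,"turn":0,"gripper":0.0},{"tx":0,"ty":-0.045,"tz":0.01,"turn":0,"gripper":0.0},{"tx":0,"ty":-0.085,"tz":0.01,"turn":0,"gripper":0.0}]}}

```text
time_s: 18.45
tcp_pos: [0.5418, 0.1761, 0.1345]
eef_rot: [-89.9, -0.0, 138.0]
contact_force: [0.9, -0.0, -2.9]
gripper_width: 0.0138
```

```bash
python3 - <<'E'
from h import *
delta((.516,.38,.28),93)
E
```

```text
t 18.45 pos [0.5418 0.1761 0.1345] rot [-8.9950e+01 -1.0000e-02  1.3796e+02] F [ 0.91 -0.03 -2.94]
tx,ty,tz [ 0.1557 -0.1456 -0.134 ] turn 0.7847
```

Emit:
{"fn": "apply_moves", "kwargs": {"deltas": [{"tx":0.01,"ty":-0.045,"tz":-0.008,"turn":0.13,"gripper":0.0},{"tx":0.035,"ty":-0.08,"tz":-0.03,"turn":0.26,"gripper":0.0},{"tx":0.065,"ty":-0.11,"tz":-0.056,"turn":0.39,"gripper":0.0},{"tx":0.095,"ty":-0.135,"tz":-0.082,"turn":0.52,"gripper":0.0},{"tx":0.125,"ty":-0.145,"tz":-0.108,"turn":0.65,"gripper":0.0}]}}

```text
time_s: 18.95
tcp_pos: [0.5224, 0.3425, 0.2843]
eef_rot: [-90.4, -0.3, 100.4]
contact_force: [1.7, 0.8, -2.7]
gripper_width: 0.0138
```

```bash
python3 - <<'E'
from h import *
delta((.516,.38,.28),93)
E
```

```text
t 18.95 pos [0.5224 0.3425 0.2843] rot [-90.4   -0.26 100.42] F [ 1.7   0.77 -2.74]
tx,ty,tz [ 0.038   0.0045 -0.0005] turn 0.1295
```

Emit:
{"fn": "apply_moves", "kwargs": {"deltas": [{"tx":0.02,"ty":0.002,"tz":0,"turn":0.08,"gripper":0.0},{"tx":0.035,"ty":0.002,"tz":0,"turn":0.13,"gripper":0.0},{"tx":0.035,"ty":0.002,"tz":0,"turn":0.13,"gripper":0.0},{"tx":0.035,"ty":0.002,"tz":0,"turn":0.13,"gripper":0.0},{"tx":0.035,"ty":0.002,"tz":0,"turn":0.13,"gripper":0.0}]}}

```text
time_s: 19.45
tcp_pos: [0.5152, 0.3741, 0.2774]
eef_rot: [-90.1, -0.0, 93.3]
contact_force: [0.3, -1.4, -3.2]
gripper_width: 0.0134
```

```bash
python3 - <<'E'
from h import *
snap('wrist','13',1.5)
delta((.516,.38,.28),93)
E
```

```text
t 19.5 pos [0.5153 0.3739 0.2773] rot [-9.004e+01 -4.000e-02  9.327e+01] F [-0.19 -0.47 -1.68]
tx,ty,tz [ 0.006  -0.0027 -0.0011] turn 0.0047
```

View pics/wrist13.png

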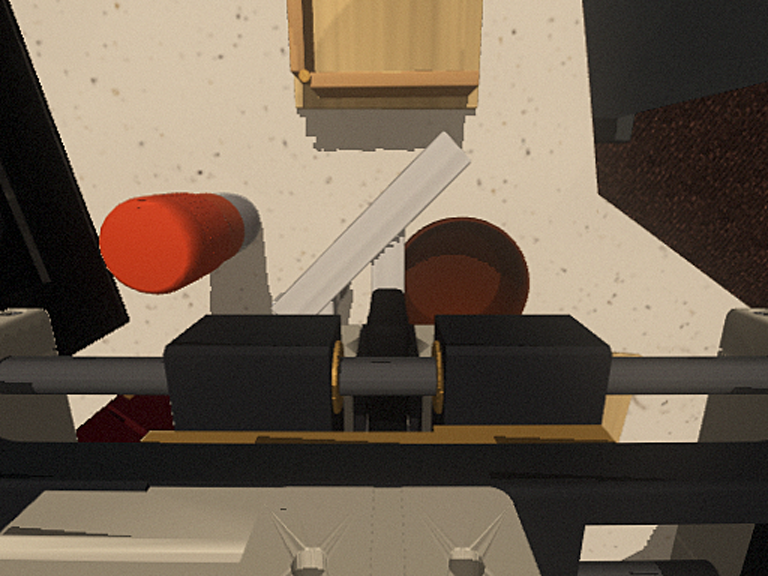

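```bash
cat > meas.py <<'E'
from h import *
import sys
def ang(f):
    d,T=f['d'],f['T'];C=cloud('wrist',d,T);z=C[...,2];Q=rk(C.reshape(-1,3)).reshape(384,512,2)
    ok=(d>0);ok[78:]=0
    z0=np.median(z[ok&(z<.012)&(abs(Q[...,0])<60)&(abs(Q[...,1])<50)]);print('panel z',z0)
    t=ok&(z>.05)&(z<.068)
    S=Q[t&(abs(Q[...,1]-66)<22)&(Q[...,0]<55)&(Q[...,0]>-78)]
    B=Q[t&(abs(Q[...,0]-70)<14)&(Q[...,1]<50)]
    P=Q[ok&(z>.004)&(z<.014)&(abs(Q[...,0])<100)&(abs(Q[...,1])<100)]
    e=edges(S[:,0],S[:,1],-72,52,4)
    for k in(1,2):
        pf=np.polyfit(e[:,0],e[:,k],1);res=e[:,k]-np.polyval(pf,e[:,0]);print('side',k,'deg',np.degrees(np.arctan(pf[0])).round(2),'y@65',np.polyval(pf,65).round(2),'y@-70',np.polyval(pf,-70).round(2),'rms',res.std().round(2))
    e=edges(B[:,1],B[:,0],B[:,1].min()+2,48,4)
    for k in(1,2):
        pf=np.polyfit(e[:,0],e[:,k],1);print('back',k,'deg',-np.degrees(np.arctan(pf[0])).round(2),'x',np.median(e[:,k]).round(2),'n',len(e))
    # panel edges: +y edge, -x edge
    e=edges(P[:,0],P[:,1],-78,78,4);pf=np.polyfit(e[:,0],e[:,2],1);print('panel +y edge deg',np.degrees(np.arctan(pf[0])).round(2),np.median(e[:,2]).round(2))
    e=edges(P[:,1],P[:,0],max(P[:,1].min()+2,-80),80,4);pf=np.polyfit(e[:,0],e[:,1],1);print('panel -x edge deg',-np.degrees(np.arctan(pf[0])).round(2),np.median(e[:,1]).round(2))
ang(np.load(f'pics/wrist{sys.argv[1]}.npz'))
E
python3 meas.py 13
```

```text
panel z 0.008843979892163983
side 1 deg 0.96 y@65 66.72 y@-70 64.46 rms 0.44
side 2 deg 1.02 y@65 77.32 y@-70 74.91 rms 0.11
back 1 deg 0.58 x 64.96 n 9
back 2 deg 1.82 x 76.71 n 9
panel +y edge deg 0.27 84.5
panel -x edge deg -3.36 -83.95
```

```bash
python3 - <<'E'
from h import *
legfit(np.load('pics/wrist13.npz'))
def fit(e,k):
    pf=np.polyfit(e[:,0],e[:,k],1);r_=e[:,k]-np.polyval(pf,e[:,0]);g=abs(r_)<2*r_.std()+1e-6;pf=np.polyfit(e[g,0],e[g,k],1);return np.degrees(np.arctan(pf[0])),np.median(e[:,k])
for tag in('1','6','7','8','9','10','11'):
    f=np.load(f'pics/wrist{tag}.npz');d,T=f['d'],f['T'];C=cloud('wrist',d,T);z=C[...,2];Q=rk(C.reshape(-1,3)).reshape(384,512,2)
    ok=d>0;ok[208 if tag!='1' else 185:]=0
    t=ok&(z>.054)&(z<.066)&(abs(Q[...,0]-70)<14)&(Q[...,1]<50)
    B=Q[t];e=edges(B[:,1],B[:,0],-76,min(48,B[:,1].max()-6),4)
    o=[-fit(e,1)[0],-fit(e,2)[0]]
    P=Q[ok&(z>.004)&(z<.014)&(abs(Q[...,0])<95)&(abs(Q[...,1])<95)]
    hi=P[:,0][P[:,1]<-75].min()
    e=edges(P[:,0],P[:,1],max(hi,-80)+3,55,4,3);a,b=fit(e,1);o+=[a,b]
    print(tag,np.round(o,2))
E
```

```text
edge 1 rot deg 0.5570601911010056 x at y0 43.59304891010794 mid 44.117608503695536
edge 2 rot deg -0.29306466688095895 x at y0 28.757421440356012 mid 28.52242036923309
ymin -75.12928469753955 top tool y 0.02183379779498209
1 [-1.000e-02  1.700e-01  8.700e-01 -8.512e+01]
6 [  0.44   0.47   0.37 -85.09]
7 [  0.46   0.39   0.33 -85.23]
8 [  0.46   0.48   0.35 -85.27]
9 [  0.65   0.58   0.35 -85.32]
10 [  0.33   0.59   0.34 -85.48]
11 [  0.51   0.55   0.17 -85.38]
```

```bash
sed -i 's/^RC=.*$/RC=np.array([.52746,.16203]);RY=3.3/; s/^RY=2.95/RY=3.3/' h.py; python3 - <<'E'
from h import *
t=wld(14,10);print(t);delta((*t,.13),138.2)
E
```

```text
[0.54086115 0.17281931]
t 19.5 pos [0.5153 0.3739 0.2773] rot [-9.004e+01 -4.000e-02  9.327e+01] F [-0.19 -0.47 -1.68]
tx,ty,tz [-0.2023  0.1472 -0.014 ] turn -0.7842
```

Emit:
{"fn": "apply_moves", "kwargs": {"deltas": [{"tx":-0.025,"ty":0.0,"tz":-0.002,"turn":-0.14,"gripper":0.0},{"tx":-0.065,"ty":0.0,"tz":-0.005,"turn":-0.28,"gripper":0.0},{"tx":-0.105,"ty":0.015,"tz":-0.008,"turn":-0.42,"gripper":0.0},{"tx":-0.145,"ty":0.04,"tz":-0.01,"turn":-0.56,"gripper":0.0},{"tx":-0.18,"ty":0.07,"tz":-0.013,"turn":-0.7,"gripper":0.0}]}}

```text
time_s: 20.0
tcp_pos: [0.5389, 0.1935, 0.2075]
eef_rot: [-90.2, 0.0, 133.7]
contact_force: [1.4, 0.3, -3.1]
gripper_width: 0.0139
```

```bash
python3 - <<'E'
from h import *
t=wld(14,10);delta((*t,.13),138.2)
E
```

```text
t 20.0 pos [0.5389 0.1935 0.2075] rot [-9.0190e+01  4.0000e-02  1.3369e+02] F [ 1.44  0.34 -3.14]
tx,ty,tz [-0.0163  0.0775  0.0131] turn -0.0788
```

Emit:
{"fn": "apply_moves", "kwargs": {"deltas": [{"tx":-0.01,"ty":0.03,"tz":0.008,"turn":-0.05,"gripper":0.0},{"tx":-0.016,"ty":0.06,"tz":0.013,"turn":-0.079,"gripper":0.0},{"tx":-0.016,"ty":0.075,"tz":0.013,"turn":-0.079,"gripper":0.0},{"tx":-0.016,"ty":0.075,"tz":0.013,"turn":-0.079,"gripper":0.0},{"tx":-0.016,"ty":0.075,"tz":0.013,"turn":-0.079,"gripper":0.0}]}}

```text
time_s: 20.5
tcp_pos: [0.5404, 0.1748, 0.1324]
eef_rot: [-90.0, 0.0, 137.9]
contact_force: [0.2, -0.5, -2.4]
gripper_width: 0.0137
```

```bash
python3 - <<'E'
from h import *
rep(3)
t=wld(14,10);delta((*t,.05),138.2)
snap('wrist','14',1.5)
E
```

```text
t 20.65 Frack [-0.01  0.18] Fz 0.58 sd [0.23 0.17 0.27] mz [0.04  0.003 0.004] rackxy [13.98 12.66] z 0.133 yaw- -0.39
t 20.65 pos [0.5406 0.1756 0.1331] rot [-9.0140e+01  4.0000e-02  1.3792e+02] F [-0.25  0.4  -2.38]
tx,ty,tz [-0.002   0.0831  0.0021] turn -0.0048
```

Emit:
{"fn": "apply_moves", "kwargs": {"deltas": [{"tx":-0.002,"ty":0.015,"tz":0.002,"turn":-0.005,"gripper":0.0},{"tx":-0.002,"ty":0.035,"tz":0.002,"turn":-0.005,"gripper":0.0},{"tx":-0.002,"ty":0.06,"tz":0.002,"turn":-0.005,"gripper":0.0},{"tx":-0.002,"ty":0.075,"tz":0.002,"turn":-0.005,"gripper":0.0},{"tx":-0.002,"ty":0.082,"tz":0.002,"turn":-0.005,"gripper":0.0}]}}

```text
time_s: 21.2
tcp_pos: [0.5396, 0.1722, 0.0488]
eef_rot: [-89.9, -0.0, 138.2]
contact_force: [-0.3, -0.5, -1.6]
gripper_width: 0.0136
```

```bash
python3 - <<'E'
from h import *
rep(4)
t=wld(19,17);delta((*t,.0495),138.2)
E
```

```text
t 21.4 Frack [-0.4  0.3] Fz -0.32 sd [0.71 0.38 0.68] mz [0.018 0.042 0.009] rackxy [13.2   9.66] z 0.0496 yaw- -0.09
t 21.4 pos [0.5406 0.1727 0.0505] rot [-9.0080e+01  3.0000e-02  1.3821e+02] F [ 0.46  0.58 -2.09]
tx,ty,tz [ 0.0013  0.0011 -0.0087] turn 0.0002
```

Emit:
{"fn": "apply_moves", "kwargs": {"deltas": [{"tx":0.0002,"ty":0,"tz":-0.002,"turn":0,"gripper":0.0},{"tx":0.0004,"ty":0,"tz":-0.004,"turn":0,"gripper":0.0},{"tx":0.0006,"ty":0,"tz":-0.006,"turn":0,"gripper":0.0},{"tx":0.0006,"ty":0,"tz":-0.008,"turn":0,"gripper":0.0},{"tx":0.0006,"ty":0,"tz":-0.008,"turn":0,"gripper":0.0}]}}

```text
time_s: 21.9
tcp_pos: [0.5452, 0.1789, 0.0497]
eef_rot: [-90.0, 0.0, 138.2]
contact_force: [-0.2, -0.5, -2.2]
gripper_width: 0.0137
```

```bash
python3 - <<'E'
from h import *
rep(4)
E
```

```text
t 22.1 Frack [0.07 0.15] Fz -0.45 sd [0.22 0.54 0.36] mz [0.026 0.016 0.008] rackxy [18.29 15.54] z 0.0495 yaw- -0.12
```

Emit:
{"fn": "apply_moves", "kwargs": {"deltas": [{"tx":0.0007,"ty":0,"tz":-0.0007,"turn":0,"gripper":0.0},{"tx":0.0014,"ty":0,"tz":-0.0014,"turn":0,"gripper":0.0},{"tx":0.0018,"ty":0,"tz":-0.0018,"turn":0,"gripper":0.0},{"tx":0.0018,"ty":0,"tz":-0.0018,"turn":0,"gripper":0.0}]}}

```text
time_s: 22.5
tcp_pos: [0.5447, 0.1811, 0.0496]
eef_rot: [-90.0, 0.0, 138.2]
contact_force: [1.1, -1.2, -2.0]
gripper_width: 0.0138
```

```bash
python3 - <<'E'
from h import *
rep(4)
E
```

```text
t 22.7 Frack [ 0.17 -0.47] Fz 0.04 sd [0.07 0.45 0.38] mz [-0.365 -0.067 -0.05 ] rackxy [18.27 17.98] z 0.0495 yaw- -0.12
```

Emit:
{"fn": "apply_moves", "kwargs": {"deltas": [{"tx":0.0003,"ty":0,"tz":-0.0003,"turn":0,"gripper":0.0},{"tx":0.0003,"ty":0,"tz":-0.0003,"turn":0,"gripper":0.0},{"tx":0.0003,"ty":0,"tz":-0.0003,"turn":0,"gripper":0.0}]}}

```text
time_s: 23.0
tcp_pos: [0.5446, 0.1813, 0.0495]
eef_rot: [-90.0, 0.0, 138.2]
contact_force: [0.7, -3.5, -2.6]
gripper_width: 0.0134
```

```bash
python3 - <<'E'
from h import *
rep(5)
E
```

```text
t 23.25 Frack [ 0.17 -3.51] Fz 0.97 sd [0.57 0.55 0.84] mz [-1.34  -0.195 -0.074] rackxy [18.2  18.23] z 0.0495 yaw- -0.12
```

```bash
cat > sub.py <<'E'
from h import *
def subedge(p,T,a,b,z,half=3.0,n=60,name='wrist'):
    """a,b rack-frame mm endpoints of expected edge at height z; returns yaw deg dev from a->b dir, mean offset (mm,left normal), rms"""
    a=np.array(a,float);b=np.array(b,float);L=np.linalg.norm(b-a);t=(b-a)/L;nn=np.array([-t[1],t[0]])
    s=np.linspace(0,L,n);o=np.arange(-half-1,half+1.01,.2)
    G=a+s[:,None,None]*t+o[None,:,None]*nn
    W=np.array([wld(*g) for g in G.reshape(-1,2)]);uv=proj(name,np.c_[W,np.full(len(W),z)],T).astype(np.float32)
    g=cv2.GaussianBlur(cv2.cvtColor(p,cv2.COLOR_RGB2LAB).astype(np.float32),(0,0),.7)
    I=cv2.remap(g,uv[:,0].reshape(n,-1),uv[:,1].reshape(n,-1),cv2.INTER_LINEAR)
    D=np.linalg.norm(I[:,6:]-I[:,:-6],axis=2);oc=(o[6:]+o[:-6])/2
    D=D**2; k=D.argmax(1); pos=[]
    for i in range(n):
        w=slice(max(0,k[i]-4),k[i]+5);pos.append((D[i,w]*oc[w]).sum()/D[i,w].sum())
    pos=np.array(pos);g_=np.ones(n,bool)
    for _ in range(5):
        pf=np.polyfit(s[g_],pos[g_],1);r_=pos-np.polyval(pf,s);g_=abs(r_)<max(.35,2*r_[g_].std())
    return np.degrees(np.arctan(pf[0])).round(2),np.polyval(pf,L/2).round(2),r_[g_].std().round(2),g_.sum()
E
python3 - <<'E'
from h import *
from sub import *
p,d,T=snap('wrist','15',1.5)
for tag in('7','8','11','15'):
    f=np.load(f'pics/wrist{tag}.npz');p,T=f['p'],f['T']
    pos=rk(T[:3,3][None])[0];zt=T[2,3]-.0219;yw=np.degrees(np.arctan2(T[1,0],T[0,0]))-135-RY
    ox,oy=pos
    print(tag,'tool yaw rel',yw.round(2),pos.round(1))
    for nm,x in(('outer',44.5),('inner',28.5)):
        print('  leg',nm,subedge(p,T,(ox+x,oy-70),(ox+x,oy-15 if nm=='outer' else oy-45),zt))
    print('  back in',subedge(p,T,(65,-75),(65,0),.0587),'out',subedge(p,T,(77,-75),(77,0),.0587))
    print('  panel -y',subedge(p,T,(-40,-85),(70,-85),.0085),'+x',subedge(p,T,(85,-80),(85,0),.0085))
f=np.load('pics/wrist13.npz');p,T=f['p'],f['T']
print('13 side in',subedge(p,T,(-68,64.5),(50,66.5),.0587,4),'out',subedge(p,T,(-70,75),(50,77),.0587,4),'panel+y',subedge(p,T,(-80,85),(80,85),.0085),'panel -x',subedge(p,T,(-85,30),(-85,80),.0085),'back out',subedge(p,T,(77,20),(77,60),.0587))
f=np.load('pics/wrist1.npz');p,T=f['p'],f['T']
print('1 -y',subedge(p,T,(-80,-85),(80,-85),.0085),'-x',subedge(p,T,(-85,-80),(-85,40),.0085),'+y',subedge(p,T,(-80,85),(0,85),.0085),'bi',subedge(p,T,(65,-75),(65,40),.0587),'bo',subedge(p,T,(77,-75),(77,40),.0587))
E
```

```text
7 tool yaw rel -0.34 [ 9.9 -7.9]
  leg outer (np.float64(-2.33), np.float64(0.84), np.float64(0.56), np.int64(58))
  leg inner (np.float64(-0.12), np.float64(0.09), np.float64(0.05), np.int64(53))
  back in (np.float64(-0.01), np.float64(1.32), np.float64(0.12), np.int64(56)) out (np.float64(-0.04), np.float64(-0.45), np.float64(0.08), np.int64(52))
  panel -y (np.float64(0.01), np.float64(0.37), np.float64(0.18), np.int64(45)) +x (np.float64(-0.07), np.float64(2.11), np.float64(0.09), np.int64(51))
8 tool yaw rel -0.33 [10.5 -7.7]
  leg outer (np.float64(-0.28), np.float64(1.19), np.float64(0.07), np.int64(57))
  leg inner (np.float64(0.45), np.float64(0.81), np.float64(0.05), np.int64(56))
  back in (np.float64(-0.02), np.float64(1.56), np.float64(0.09), np.int64(56)) out (np.float64(-0.03), np.float64(-0.76), np.float64(0.07), np.int64(60))
  panel -y (np.float64(-0.01), np.float64(0.41), np.float64(0.14), np.int64(53)) +x (np.float64(-0.04), np.float64(-0.11), np.float64(0.09), np.int64(60))
11 tool yaw rel -0.37 [20.3 18.4]
  leg outer (np.float64(-0.12), np.float64(1.0), np.flo
[... 975 characters left out ...]
64(0.62), np.int64(54)) out (np.float64(-0.19), np.float64(0.08), np.float64(0.12), np.int64(60)) panel+y (np.float64(-0.03), np.float64(1.74), np.float64(0.05), np.int64(56)) panel -x (np.float64(-0.49), np.float64(-1.04), np.float64(0.35), np.int64(60)) back out (np.float64(0.42), np.float64(-1.11), np.float64(0.28), np.int64(60))
1 -y (np.float64(-0.01), np.float64(0.91), np.float64(0.14), np.int64(53)) -x (np.float64(0.04), np.float64(-0.15), np.float64(0.27), np.int64(60)) +y (np.float64(-0.02), np.float64(0.53), np.float64(0.17), np.int64(42)) bi (np.float64(0.02), np.float64(-0.58), np.float64(0.1), np.int64(58)) bo (np.float64(0.07), np.float64(-0.21), np.float64(0.12), np.int64(59))
```

View pics/wrist15.png

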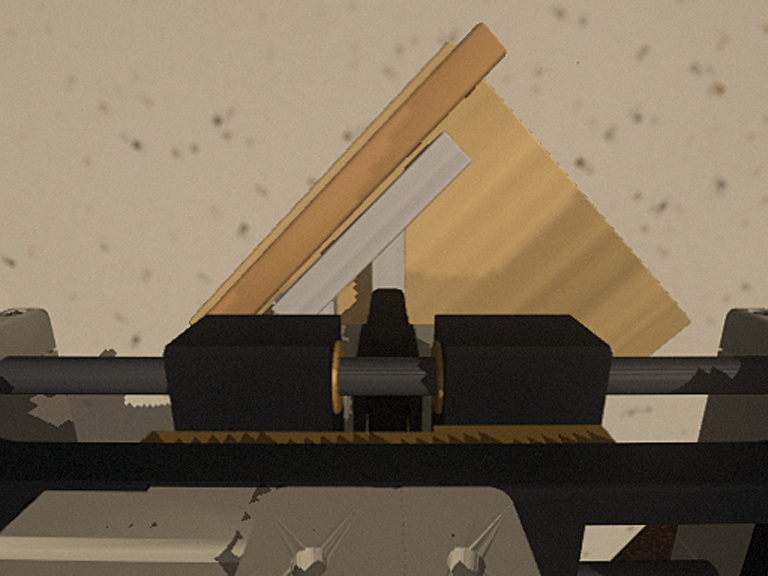

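```bash
python3 - <<'E'
from h import *
p=np.load('pics/wrist13.npz')['p'];q=cv2.resize(p[20:90,180:330],None,fx=5.3,fy=8,interpolation=2)
cv2.imwrite('pics/z13.png',q[:,:,::-1])
E
```

```text
(no output)
```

View pics/z13.png

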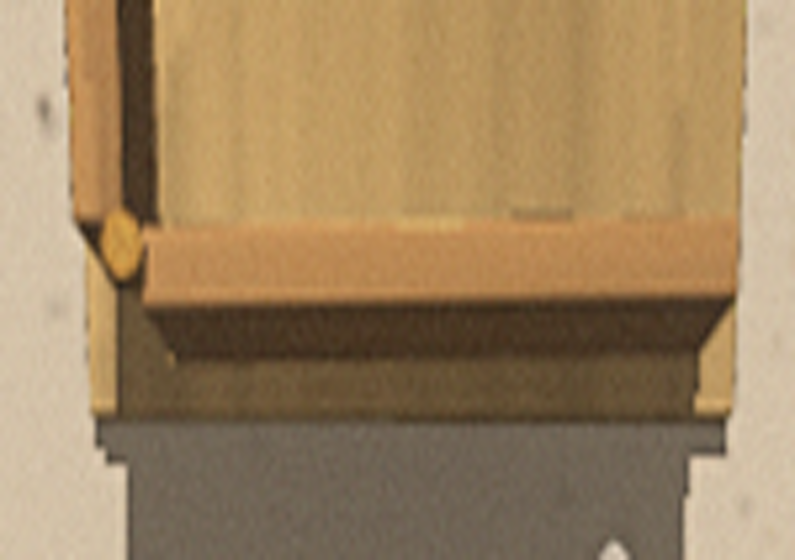

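Emit:
{"fn": "apply_moves", "kwargs": {"deltas": [{"tx":0,"ty":0,"tz":0,"turn":0.003,"gripper":0.0},{"tx":0,"ty":0,"tz":0,"turn":0.006,"gripper":0.0},{"tx":0,"ty":0,"tz":0,"turn":0.006,"gripper":0.0}]}}

```text
time_s: 23.6
tcp_pos: [0.5445, 0.1813, 0.0495]
eef_rot: [-90.0, 0.0, 137.8]
contact_force: [0.0, -5.3, -1.3]
gripper_width: 0.0139
```

```bash
python3 - <<'E'
from h import *
rep(5)
E
```

```text
t 23.85 Frack [-0.22 -5.42] Fz 1.11 sd [0.21 0.12 0.16] mz [-1.951 -0.068  0.158] rackxy [18.13 18.27] z 0.0495 yaw- -0.45
```

```bash
cat > sq.py <<'E'
import h
from h import *
import sub
from sub import subedge
def setframe(c,yaw):
    h.RC=np.array(c);h.RY=yaw
    def w(x,y):
        a=np.radians(yaw);return np.array(c)+np.array([np.cos(a)*x-np.sin(a)*y,np.sin(a)*x+np.cos(a)*y])/1000
    sub.wld=w
E
python3 - <<'E'
from sq import *
setframe((.5794,-.2436),4.0)
for tag in('2','3'):
    f=np.load(f'pics/wrist{tag}.npz');p,T=f['p'],f['T']
    for z in(.0205,):
        print(tag,'x out',subedge(p,T,(44.5,-70),(44.5,20),z,2),'in',subedge(p,T,(29,-72),(29,-42),z,2),'y out',subedge(p,T,(20,44.5),(-70,44.5),z,2),'y in',subedge(p,T,(-45,29),(-72,29),z,2))
    print('bottom x out',subedge(p,T,(45,-70),(45,20),.004,2),'y out',subedge(p,T,(20,45),(-70,45),.004,2))
    print('grip',subedge(p,T,np.array([5,5])+[-13,13],np.array([5,5])+[13,-13],.0605,2),subedge(p,T,-np.array([5,5])+[-13,13],-np.array([5,5])+[13,-13],.0605,2))
for tag in('5','13'):
    f=np.load(f'pics/wrist{tag}.npz');p,T=f['p'],f['T']
    yw=np.degrees(np.arctan2(T[1,0],T[0,0]))-135;setframe(T[:2,3],yw)
    print(tag,yw,'x out',subedge(p,T,(44.5,-70),(44.5,-12),T[2,3]-.0219,2),'in',subedge(p,T,(29,-72),(29,-42),T[2,3]-.0219,2))
E
```

```text
2 x out (np.float64(0.22), np.float64(0.44), np.float64(0.15), np.int64(55)) in (np.float64(-0.07), np.float64(0.2), np.float64(0.13), np.int64(60)) y out (np.float64(0.12), np.float64(0.41), np.float64(0.16), np.int64(57)) y in (np.float64(0.57), np.float64(0.69), np.float64(0.13), np.int64(58))
bottom x out (np.float64(0.21), np.float64(-1.39), np.float64(0.14), np.int64(55)) y out (np.float64(0.12), np.float64(0.16), np.float64(0.15), np.int64(54))
grip (np.float64(-0.56), np.float64(-0.14), np.float64(0.19), np.int64(54)) (np.float64(0.46), np.float64(-0.82), np.float64(0.31), np.int64(58))
3 x out (np.float64(0.2), np.float64(0.58), np.float64(0.11), np.int64(59)) in (np.float64(0.33), np.float64(0.27), np.float64(0.08), np.int64(60)) y out (np.float64(0.11), np.float64(0.32), np.float64(0.12), np.int64(44)) y in (np.float64(1.75), np.float64(0.99), np.float64(0.5), np.int64(44))
bottom x out (np.float64(0.21), np.float64(1.26), np.float64(0.13), np.int64(60)) y out (np.float64(-0.28), np.float64(-0.84), np.float64(1.64), np.int64(60))
grip (np.float64(-0.05), np.float64(-0.44), np.float64(0.11), np.int64(51)) (np.float64(0.36), np.float64(-0.98), np.float64(0.05), np.int64(53))
5 3.981837373919717 x out (np.float64(-0.13), np.float64(0.74), np.float64(0.07), np.int64(60)) in (np.float64(0.35), np.float64(0.39), np.float64(0.06), np.int64(60))
13 -41.70699000209399 x out (np.float64(0.15), np.float64(-0.48), np.float64(0.08), np.int64(48)) in (np.float64(0.37), np.float64(1.14), np.float64(0.02), np.int64(60))
```

```bash
cat > topm.py <<'E'
from sub import *
def tm(tag):
    p=np.load('pics/top0.npy') if tag=='0' else np.load(f'pics/top{tag}.npz')['p']
    y0=(48,56) if tag=='0' else (70,71)
    o=[]
    a,b=((-72,y0[0]+11),(-22,y0[1]+11)) if tag=='0' else ((-72,75.5),(-22,76.3))
    print(tag,'side out',subedge(p,None,a,b,.0587,5,name='top'),'side in',subedge(p,None,(a[0],a[1]-12),(b[0],b[1]-12),.0587,5,name='top'),
     'panel -x',subedge(p,None,(-85,-75),(-85,20),.0085,5,name='top'),'back out',subedge(p,None,(77,-75),(77,-30),.0587,5,name='top'))
if __name__=='__main__':
    import sys
    if sys.argv[1]=='snap': topview(sys.argv[2])
    for t in('0','10','12')+tuple(sys.argv[2:]): tm(t)
E
python3 topm.py snap 16
```

```text
0 side out (np.float64(0.08), np.float64(-2.32), np.float64(0.7), np.int64(58)) side in (np.float64(14.73), np.float64(1.39), np.float64(2.36), np.int64(53)) panel -x (np.float64(-2.08), np.float64(-1.38), np.float64(0.92), np.int64(46)) back out (np.float64(10.96), np.float64(2.09), np.float64(1.36), np.int64(54))
10 side out (np.float64(2.99), np.float64(-0.33), np.float64(1.23), np.int64(53)) side in (np.float64(-2.86), np.float64(-2.42), np.float64(0.95), np.int64(48)) panel -x (np.float64(-1.62), np.float64(-1.44), np.float64(0.97), np.int64(47)) back out (np.float64(-1.75), np.float64(-1.45), np.float64(1.01), np.int64(58))
12 side out (np.float64(3.6), np.float64(-0.19), np.float64(1.32), np.int64(54)) side in (np.float64(-2.92), np.float64(-2.45), np.float64(0.93), np.int64(48)) panel -x (np.float64(-2.04), np.float64(-1.71), np.float64(0.96), np.int64(47)) back out (np.float64(-2.1), np.float64(-1.52), np.float64(1.07), np.int64(59))
16 side out (np.float64(3.9), np.float64(-0.24), np.float64(1.42), np.int64(57)) side in (np.float64(-3.13), np.float64(-2.29), np.float64(0.95), np.int64(51)) panel -x (np.float64(-1.45), np.float64(-1.65), np.float64(1.03), np.int64(48)) back out (np.float64(10.75), np.float64(1.64), np.float64(1.56), np.int64(58))
```

View pics/top16.png

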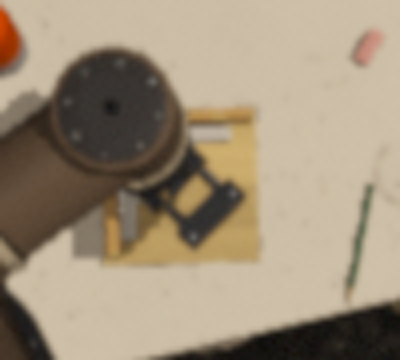

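Emit:
{"fn": "apply_moves", "kwargs": {"deltas": [{"tx":0,"ty":0,"tz":0,"turn":0.003,"gripper":0.0},{"tx":0,"ty":0,"tz":0,"turn":0.005,"gripper":0.0},{"tx":0,"ty":0,"tz":0,"turn":0.005,"gripper":0.0}]}}

```text
time_s: 24.2
tcp_pos: [0.5444, 0.1814, 0.0495]
eef_rot: [-90.0, -0.0, 137.6]
contact_force: [-0.6, -4.1, -1.3]
gripper_width: 0.0135
```

```bash
python3 - <<'E'
from h import *
rep(5)
E
```

```text
t 24.45 Frack [-1.7  -4.94] Fz 1.12 sd [0.39 0.36 0.78] mz [-1.755  0.595  0.221] rackxy [18.01 18.38] z 0.0495 yaw- -0.74
```

Emit:
{"fn": "apply_moves", "kwargs": {"deltas": [{"tx":0,"ty":0,"tz":0.002,"turn":0,"gripper":0.0},{"tx":0,"ty":0,"tz":0.006,"turn":0,"gripper":0.0},{"tx":0,"ty":-0.015,"tz":0.01,"turn":0,"gripper":0.0},{"tx":0,"ty":-0.05,"tz":0.01,"turn":0,"gripper":0.0},{"tx":0,"ty":-0.085,"tz":0.01,"turn":0,"gripper":0.0}]}}

```text
time_s: 24.95
tcp_pos: [0.5377, 0.1744, 0.1352]
eef_rot: [-90.0, -0.0, 137.6]
contact_force: [1.0, 0.1, -2.1]
gripper_width: 0.0138
```

Emit:
{"fn": "apply_moves", "kwargs": {"deltas": [{"tx":0.01,"ty":-0.045,"tz":-0.008,"turn":0.13,"gripper":0.0},{"tx":0.035,"ty":-0.08,"tz":-0.03,"turn":0.26,"gripper":0.0},{"tx":0.065,"ty":-0.11,"tz":-0.056,"turn":0.39,"gripper":0.0},{"tx":0.095,"ty":-0.135,"tz":-0.082,"turn":0.52,"gripper":0.0},{"tx":0.125,"ty":-0.145,"tz":-0.108,"turn":0.65,"gripper":0.0}]}}

```text
time_s: 25.45
tcp_pos: [0.5191, 0.3409, 0.2834]
eef_rot: [-90.3, -0.2, 100.0]
contact_force: [0.7, -0.1, -2.9]
gripper_width: 0.0136
```

```bash
python3 - <<'E'
from h import *
delta((.516,.362,.26),93)
E
```

```text
t 25.45 pos [0.5191 0.3409 0.2834] rot [-90.3   -0.24 100.01] F [ 0.69 -0.08 -2.89]
tx,ty,tz [ 0.0212  0.0235 -0.0005] turn 0.1223
```

Emit:
{"fn": "apply_moves", "kwargs": {"deltas": [{"tx":0.012,"ty":0.004,"tz":0,"turn":0.08,"gripper":0.0},{"tx":0.02,"ty":0.005,"tz":0,"turn":0.12,"gripper":0.0},{"tx":0.02,"ty":0.005,"tz":0,"turn":0.12,"gripper":0.0},{"tx":0.02,"ty":0.005,"tz":0,"turn":0.12,"gripper":0.0},{"tx":0.02,"ty":0.005,"tz":0,"turn":0.12,"gripper":0.0}]}}

```text
time_s: 25.95
tcp_pos: [0.5151, 0.3575, 0.2748]
eef_rot: [-90.0, -0.0, 93.5]
contact_force: [0.3, 0.6, -2.1]
gripper_width: 0.0138
```

```bash
cat > ang.py <<'E'
from sub import *
import sys
tag=sys.argv[1];f=np.load(f'pics/wrist{tag}.npz');p,T,d=f['p'],f['T'],f['d']
for th in(0.8,0.3,0.0):
    k=np.tan(np.radians(th));F=lambda x,o:65+o+(x-65)*k
    s=subedge(p,T,(-70,F(-70,12)),(50,F(50,12)),.0587,2.5);i=subedge(p,T,(-68,F(-68,0)),(45,F(45,0)),.0587,2.5)
    print('side out',round(th+s[0],2),s[1:],'in',round(th+i[0],2),i[1:])
for z,y in((.0085,85),(.0,85)):print('panel+y',subedge(p,T,(-80,y),(80,y),z,2))
print('back in',subedge(p,T,(65,0),(65,55),.0587),'out',subedge(p,T,(77,0),(77,60),.0587))
yw=np.degrees(np.arctan2(T[1,0],T[0,0]))-135
E
python3 - <<'E'
from h import *
snap('wrist','17',1.5)
E
for t in 13 17; do echo == $t; python3 ang.py $t; python3 meas.py $t; done
```

```text
== 13
side out 0.74 (np.float64(-0.35), np.float64(0.13), np.int64(60)) in 1.48 (np.float64(1.47), np.float64(0.61), np.int64(56))
side out 0.73 (np.float64(-0.99), np.float64(0.13), np.int64(60)) in 1.49 (np.float64(0.81), np.float64(0.62), np.int64(56))
side out 0.73 (np.float64(-1.4), np.float64(0.12), np.int64(60)) in 1.52 (np.float64(0.41), np.float64(0.61), np.int64(57))
panel+y (np.float64(-0.01), np.float64(1.25), np.float64(0.04), np.int64(56))
panel+y (np.float64(-0.02), np.float64(0.05), np.float64(0.04), np.int64(57))
panel z 0.008841529863380104
side 1 deg 0.49 y@65 66.1 y@-70 64.96 rms 0.44
side 2 deg 0.66 y@65 76.9 y@-70 75.35 rms 0.1
back 1 deg 0.24 x 65.21 n 9
back 2 deg 1.49 x 76.94 n 9
panel +y edge deg -0.07 84.33
panel -x edge deg -18.66 -83.63
== 17
side out 0.33 (np.float64(-0.14), np.float64(0.04), np.int64(60)) in 2.35 (np.float64(1.22), np.float64(0.45), np.int64(53))
side out 0.27 (np.float64(-0.77), np.float64(0.04), np.int64(59)) in 2.39 (np.float64(0.59), np.float64(0.47), np.int64(52))
side out 0.33 (np.float64(-1.19), np.float64(0.05), np.int64(59)) in
[... 446 characters left out ...]
eg 0.36 y@65 76.92 y@-70 76.07 rms 0.08
back 1 deg 0.32 x 65.11 n 13
back 2 deg 0.84 x 76.93 n 13
panel +y edge deg -2.67 76.26
panel -x edge deg -29.26 -83.7sub.py:13: RuntimeWarning: invalid value encountered in scalar divide
  w=slice(max(0,k[i]-4),k[i]+5);pos.append((D[i,w]*oc[w]).sum()/D[i,w].sum())
Traceback (most recent call last):
  File "ang.py", line 9, in <module>
    print('back in',subedge(p,T,(65,0),(65,55),.0587),'out',subedge(p,T,(77,0),(77,60),.0587))
                    ~~~~~~~^^^^^^^^^^^^^^^^^^^^^^^^^^
  File "sub.py", line 16, in subedge
    pf=np.polyfit(s[g_],pos[g_],1);r_=pos-np.polyval(pf,s);g_=abs(r_)<max(.35,2*r_[g_].std())
TypeError: expected non-empty vector for x
```

View pics/wrist17.png

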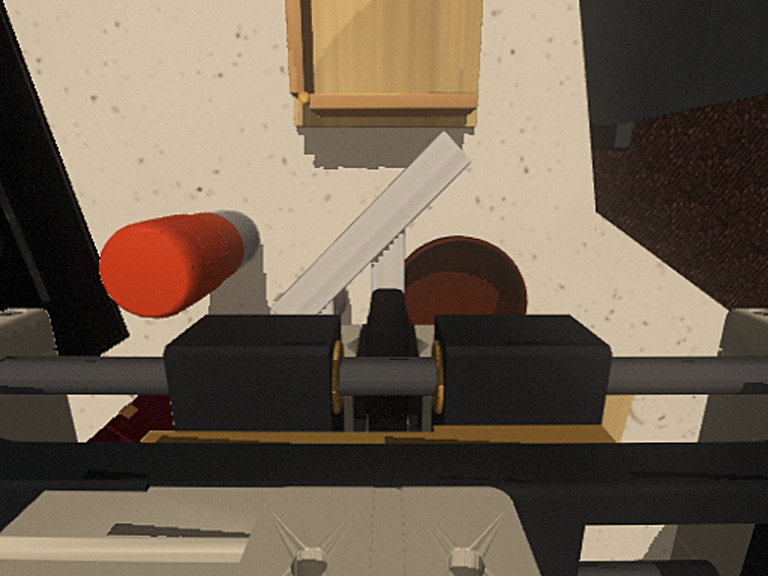

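```bash
python3 - <<'E'
from h import *
t=wld(14,10);delta((*t,.13),137.5)
E
```

```text
t 26.0 pos [0.5152 0.3575 0.2748] rot [-9.002e+01 -2.000e-02  9.345e+01] F [ 0.8   1.03 -3.03]
tx,ty,tz [-0.1859  0.1447 -0.0145] turn -0.7688
```

Emit:
{"fn": "apply_moves", "kwargs": {"deltas": [{"tx":-0.02,"ty":0.0,"tz":-0.002,"turn":-0.14,"gripper":0.0},{"tx":-0.055,"ty":0.0,"tz":-0.005,"turn":-0.28,"gripper":0.0},{"tx":-0.095,"ty":0.015,"tz":-0.008,"turn":-0.42,"gripper":0.0},{"tx":-0.135,"ty":0.04,"tz":-0.01,"turn":-0.56,"gripper":0.0},{"tx":-0.17,"ty":0.07,"tz":-0.013,"turn":-0.7,"gripper":0.0}]}}

```text
time_s: 26.5
tcp_pos: [0.5387, 0.1871, 0.2053]
eef_rot: [-90.2, 0.0, 133.9]
contact_force: [1.2, 0.9, -2.5]
gripper_width: 0.0137
```

```bash
python3 - <<'E'
from h import *
t=wld(14,10);delta((*t,.13),137.5)
E
```

```text
t 26.5 pos [0.5387 0.1871 0.2053] rot [-9.0190e+01  3.0000e-02  1.3388e+02] F [ 1.17  0.92 -2.53]
tx,ty,tz [-0.0117  0.0753  0.0086] turn -0.0632
```

Emit:
{"fn": "apply_moves", "kwargs": {"deltas": [{"tx":-0.008,"ty":0.02,"tz":0.006,"turn":-0.04,"gripper":0.0},{"tx":-0.012,"ty":0.045,"tz":0.009,"turn":-0.063,"gripper":0.0},{"tx":-0.012,"ty":0.07,"tz":0.009,"turn":-0.063,"gripper":0.0},{"tx":-0.012,"ty":0.073,"tz":0.009,"turn":-0.063,"gripper":0.0},{"tx":-0.012,"ty":0.073,"tz":0.009,"turn":-0.063,"gripper":0.0}]}}

```text
time_s: 27.0
tcp_pos: [0.54, 0.1737, 0.1317]
eef_rot: [-89.9, 0.0, 137.2]
contact_force: [0.2, 1.2, -2.7]
gripper_width: 0.0137
```

```bash
python3 - <<'E'
from h import *
rep(3)
t=wld(14,10);delta((*t,.0495),137.5)
E
```

```text
t 27.15 Frack [0.31 0.33] Fz -0.01 sd [0.53 0.44 0.29] mz [ 0.061 -0.019  0.003] rackxy [14.   11.68] z 0.1329 yaw- -1.12
t 27.15 pos [0.5408 0.1747 0.1332] rot [-9.0140e+01  5.0000e-02  1.3718e+02] F [-0.24  0.5  -2.69]
tx,ty,tz [-0.0012  0.0836  0.0016] turn -0.0055
```

Emit:
{"fn": "apply_moves", "kwargs": {"deltas": [{"tx":-0.001,"ty":0.015,"tz":0.001,"turn":-0.005,"gripper":0.0},{"tx":-0.001,"ty":0.035,"tz":0.001,"turn":-0.005,"gripper":0.0},{"tx":-0.001,"ty":0.06,"tz":0.001,"turn":-0.005,"gripper":0.0},{"tx":-0.001,"ty":0.076,"tz":0.001,"turn":-0.005,"gripper":0.0},{"tx":-0.001,"ty":0.083,"tz":0.001,"turn":-0.005,"gripper":0.0}]}}

```text
time_s: 27.65
tcp_pos: [0.5399, 0.1729, 0.0482]
eef_rot: [-90.0, -0.0, 137.5]
contact_force: [0.3, -1.0, -2.8]
gripper_width: 0.0142
```

```bash
python3 - <<'E'
from h import *
rep(4)
E
```

```text
t 27.85 Frack [-0.32 -0.67] Fz 0.15 sd [0.47 0.47 0.67] mz [0.008 0.02  0.006] rackxy [13.45 10.24] z 0.0489 yaw- -0.83
```

Emit:
{"fn": "apply_moves", "kwargs": {"deltas": [{"tx":0.0003,"ty":0,"tz":-0.002,"turn":0,"gripper":0.0},{"tx":0.0006,"ty":0,"tz":-0.004,"turn":0,"gripper":0.0},{"tx":0.0009,"ty":0,"tz":-0.006,"turn":0,"gripper":0.0},{"tx":0.0009,"ty":0,"tz":-0.0085,"turn":0,"gripper":0.0},{"tx":0.0009,"ty":0,"tz":-0.0085,"turn":0,"gripper":0.0}]}}

```text
time_s: 28.35
tcp_pos: [0.5454, 0.1799, 0.0487]
eef_rot: [-90.0, 0.0, 137.5]
contact_force: [-0.2, 0.2, -3.3]
gripper_width: 0.0137
```

```bash
python3 - <<'E'
from h import *
rep(4)
E
```

```text
t 28.55 Frack [-0.07  0.09] Fz -0.53 sd [0.34 0.57 0.62] mz [0.001 0.043 0.024] rackxy [18.55 16.49] z 0.0485 yaw- -0.86
```

Emit:
{"fn": "apply_moves", "kwargs": {"deltas": [{"tx":-0.0006,"ty":0,"tz":-0.0006,"turn":0,"gripper":0.0},{"tx":-0.0011,"ty":0,"tz":-0.0011,"turn":0,"gripper":0.0},{"tx":-0.0011,"ty":0,"tz":-0.0011,"turn":0,"gripper":0.0}]}}

```text
time_s: 28.85
tcp_pos: [0.5462, 0.1794, 0.0484]
eef_rot: [-90.0, -0.0, 137.4]
contact_force: [-1.5, 0.3, -1.9]
gripper_width: 0.0136
```

```bash
python3 - <<'E'
from h import *
rep(4)
E
```

```text
t 29.05 Frack [-2.59  0.43] Fz 0.66 sd [0.33 0.2  0.47] mz [0.034 0.918 0.078] rackxy [19.74 16.29] z 0.0484 yaw- -0.87
```

Emit:
{"fn": "apply_moves", "kwargs": {"deltas": [{"tx":-0.0002,"ty":0,"tz":-0.0002,"turn":-0.004,"gripper":0.0},{"tx":-0.0002,"ty":0,"tz":-0.0002,"turn":-0.007,"gripper":0.0},{"tx":-0.0002,"ty":0,"tz":-0.0002,"turn":-0.007,"gripper":0.0}]}}

```text
time_s: 29.35
tcp_pos: [0.5465, 0.1792, 0.0484]
eef_rot: [-89.9, -0.0, 137.8]
contact_force: [-4.0, -1.3, -0.7]
gripper_width: 0.0139
```

```bash
python3 - <<'E'
from h import *
rep(5)
E
```

```text
t 29.6 Frack [-4.44 -1.6 ] Fz 1.03 sd [0.53 0.51 0.58] mz [-0.621  1.535  0.038] rackxy [20.   16.14] z 0.0484 yaw- -0.47
```

Emit:
{"fn": "apply_moves", "kwargs": {"deltas": [{"tx":0,"ty":0,"tz":0,"turn":-0.004,"gripper":0.0},{"tx":0,"ty":0,"tz":0,"turn":-0.007,"gripper":0.0},{"tx":0,"ty":0,"tz":0,"turn":-0.007,"gripper":0.0}]}}

```text
time_s: 29.9
tcp_pos: [0.5466, 0.1794, 0.0483]
eef_rot: [-90.0, -0.0, 138.2]
contact_force: [-4.0, -3.0, -2.3]
gripper_width: 0.0138
```

```bash
python3 - <<'E'
from h import *
rep(5)
E
```

```text
t 30.15 Frack [-4.52 -3.44] Fz 0.42 sd [0.35 0.57 0.43] mz [-1.089  1.597 -0.014] rackxy [20.14 16.26] z 0.0484 yaw- -0.07
```

```bash
cat > leg.py <<'E'
from sub import *
import sys
for tag in sys.argv[1:]:
    f=np.load(f'pics/wrist{tag}.npz');p,T=f['p'],f['T']
    pos=rk(T[:3,3][None])[0];zt=T[2,3]-.0219;yw=np.degrees(np.arctan2(T[1,0],T[0,0]))-135-RY
    ox,oy=pos
    print(tag,'tool yaw rel',yw.round(2),pos.round(1))
    print('  leg out',[subedge(p,T,(ox+x,oy-70),(ox+x,oy-15),zt,1.6) for x in (44,)],'in',[subedge(p,T,(ox+x,oy-72),(ox+x,oy-45),zt,1.6) for x in (28.5,)])
    print('  leg end',subedge(p,T,(ox+30,oy-74.5),(ox+43,oy-74.5),zt,1.6))
    print('  back out',subedge(p,T,(77,-75),(77,0),.0587,1.6),'panel -y',subedge(p,T,(-40,-85),(70,-85),.0085,1.6))
E
python3 - <<'E'
from h import *
p,d,T=snap('wrist','18')
q=cv2.resize(p[0:215,120:340],None,fx=3.5,fy=2.7,interpolation=2);cv2.imwrite('pics/z18.png',q[:,:,::-1])
E
python3 leg.py 7 8 11 15 18
```

```text
7 tool yaw rel -0.34 [ 9.9 -7.9]
  leg out [(np.float64(-2.7), np.float64(0.22), np.float64(0.52), np.int64(56))] in [(np.float64(-1.77), np.float64(0.25), np.float64(0.25), np.int64(60))]
  leg end (np.float64(1.52), np.float64(0.08), np.float64(0.47), np.int64(60))
  back out (np.float64(-0.04), np.float64(-0.45), np.float64(0.08), np.int64(60)) panel -y (np.float64(0.02), np.float64(0.38), np.float64(0.16), np.int64(45))
8 tool yaw rel -0.33 [10.5 -7.7]
  leg out [(np.float64(-0.31), np.float64(0.69), np.float64(0.07), np.int64(55))] in [(np.float64(0.35), np.float64(0.81), np.float64(0.07), np.int64(57))]
  leg end (np.float64(-0.03), np.float64(0.02), np.float64(0.47), np.int64(60))
  back out (np.float64(-0.03), np.float64(-0.76), np.float64(0.07), np.int64(60)) panel -y (np.float64(-0.01), np.float64(0.41), np.float64(0.14), np.int64(53))
11 tool yaw rel -0.37 [20.3 18.4]
  leg out [(np.float64(-0.11), np.float64(0.49), np.float64(0.03), np.int64(60))] in [(np.float64(0.12), np.float64(0.12), np.float64(0.04), np.int64(60))]
  leg end (np.float64(0.0), np.float64(-0.01), np.fl
[... 346 characters left out ...]
np.float64(0.06), np.int64(53))]
  leg end (np.float64(0.18), np.float64(0.01), np.float64(0.03), np.int64(60))
  back out (np.float64(-0.1), np.float64(-0.55), np.float64(0.06), np.int64(60)) panel -y (np.float64(0.02), np.float64(0.64), np.float64(0.16), np.int64(56))
18 tool yaw rel -0.07 [20.1 16.3]
  leg out [(np.float64(-0.08), np.float64(0.36), np.float64(0.04), np.int64(60))] in [(np.float64(-0.0), np.float64(-0.12), np.float64(0.05), np.int64(60))]
  leg end (np.float64(0.07), np.float64(0.11), np.float64(0.04), np.int64(60))
  back out (np.float64(-0.11), np.float64(-0.57), np.float64(0.06), np.int64(60)) panel -y (np.float64(0.02), np.float64(0.62), np.float64(0.16), np.int64(57))
```

View pics/z18.png

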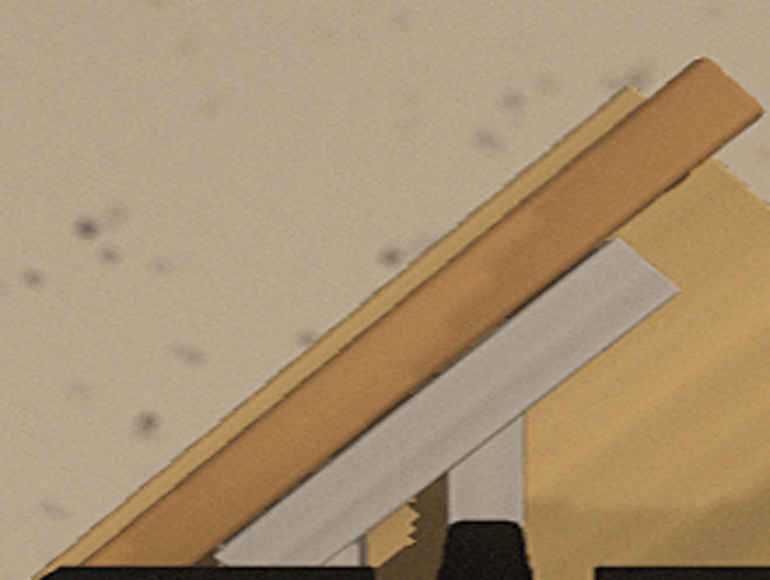

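Emit:
{"fn": "apply_moves", "kwargs": {"deltas": [{"tx":0.0008,"ty":-0.0003,"tz":0.0008,"turn":0.004,"gripper":0.0},{"tx":0.0015,"ty":-0.0003,"tz":0.0001,"turn":0.007,"gripper":0.0},{"tx":0.0022,"ty":-0.0003,"tz":-0.0006,"turn":0.007,"gripper":0.0},{"tx":0.0022,"ty":-0.0003,"tz":-0.0006,"turn":0.007,"gripper":0.0}]}}

```text
time_s: 30.6
tcp_pos: [0.5461, 0.1815, 0.0491]
eef_rot: [-90.0, 0.0, 137.9]
contact_force: [0.3, -3.0, -1.5]
gripper_width: 0.0137
```

```bash
python3 - <<'E'
from h import *
rep(4)
E
```

```text
t 30.8 Frack [-0.62 -4.29] Fz 1.05 sd [0.34 0.46 0.33] mz [-1.611  0.056 -0.013] rackxy [19.73 18.41] z 0.0491 yaw- -0.45
```

Emit:
{"fn": "apply_moves", "kwargs": {"deltas": [{"tx":-0.0003,"ty":0,"tz":-0.0005,"turn":0,"gripper":0.0},{"tx":-0.0005,"ty":0,"tz":-0.001,"turn":0,"gripper":0.0},{"tx":-0.0005,"ty":0,"tz":-0.001,"turn":0,"gripper":0.0}]}}

```text
time_s: 31.1
tcp_pos: [0.5463, 0.1816, 0.0489]
eef_rot: [-89.9, -0.0, 137.8]
contact_force: [-3.1, -4.9, 1.6]
gripper_width: 0.0135
```

```bash
python3 - <<'E'
from h import *
rep(5)
E
```

```text
t 31.35 Frack [-2.61 -4.94] Fz 3.79 sd [0.49 0.21 0.39] mz [-1.775  0.976  0.021] rackxy [19.9  18.45] z 0.0489 yaw- -0.46
```

Emit:
{"fn": "apply_moves", "kwargs": {"deltas": [{"tx":-0.0002,"ty":0,"tz":-0.0004,"turn":0,"gripper":0.0},{"tx":-0.0004,"ty":0,"tz":-0.0008,"turn":0,"gripper":0.0},{"tx":-0.0004,"ty":0,"tz":-0.0008,"turn":0,"gripper":0.0}]}}

```text
time_s: 31.65
tcp_pos: [0.5464, 0.1816, 0.0488]
eef_rot: [-89.9, -0.0, 137.8]
contact_force: [-5.0, -4.1, 2.4]
gripper_width: 0.0134
```

```bash
python3 - <<'E'
from h import *
rep(5)
E
```

```text
t 31.9 Frack [-5.16 -5.08] Fz 5.09 sd [0.37 0.11 0.46] mz [-1.751  1.813  0.04 ] rackxy [20.05 18.47] z 0.0488 yaw- -0.47
```

Emit:
{"fn": "apply_moves", "kwargs": {"deltas": [{"tx":0,"ty":-0.0004,"tz":-0.0003,"turn":0,"gripper":0.0},{"tx":0,"ty":-0.0006,"tz":-0.0007,"turn":0,"gripper":0.0},{"tx":0,"ty":-0.0006,"tz":-0.0007,"turn":0,"gripper":0.0}]}}

```text
time_s: 32.2
tcp_pos: [0.5464, 0.1817, 0.049]
eef_rot: [-89.8, -0.1, 137.8]
contact_force: [-4.4, -6.6, 0.8]
gripper_width: 0.0134
```

```bash
python3 - <<'E'
from h import *
rep(5)
snap('wrist','19')
E
python3 leg.py 19
```

```text
t 32.45 Frack [-5.43 -5.62] Fz 2.96 sd [0.29 0.29 0.42] mz [-2.187  1.672  0.05 ] rackxy [20.09 18.55] z 0.049 yaw- -0.48
19 tool yaw rel -0.48 [20.1 18.5]
  leg out [(np.float64(-0.69), np.float64(0.75), np.float64(0.07), np.int64(60))] in [(np.float64(-0.13), np.float64(0.24), np.float64(0.06), np.int64(60))]
  leg end (np.float64(-0.21), np.float64(-0.18), np.float64(0.03), np.int64(59))
  back out (np.float64(-0.1), np.float64(-0.63), np.float64(0.06), np.int64(60)) panel -y (np.float64(0.01), np.float64(0.65), np.float64(0.15), np.int64(58))
```

Emit:
{"fn": "apply_moves", "kwargs": {"deltas": [{"tx":0,"ty":0,"tz":0,"turn":-0.003,"gripper":0.0},{"tx":0,"ty":0,"tz":-0.0003,"turn":-0.006,"gripper":0.0},{"tx":0,"ty":0,"tz":-0.0003,"turn":-0.006,"gripper":0.0}]}}

```text
time_s: 32.8
tcp_pos: [0.5466, 0.1817, 0.049]
eef_rot: [-89.8, -0.1, 138.1]
contact_force: [-4.7, -6.9, 0.5]
gripper_width: 0.0137
```

```bash
python3 - <<'E'
from h import *
rep(5)
snap('wrist','20')
E
python3 leg.py 20
```

```text
t 33.05 Frack [-5.   -6.78] Fz 3.69 sd [0.28 0.44 0.2 ] mz [-2.53   1.685 -0.103] rackxy [20.19 18.51] z 0.049 yaw- -0.16
20 tool yaw rel -0.16 [20.2 18.5]
  leg out [(np.float64(-0.21), np.float64(0.51), np.float64(0.04), np.int64(60))] in [(np.float64(-0.19), np.float64(0.07), np.float64(0.06), np.int64(59))]
  leg end (np.float64(0.14), np.float64(-0.08), np.float64(0.04), np.int64(60))
  back out (np.float64(-0.08), np.float64(-0.61), np.float64(0.06), np.int64(60)) panel -y (np.float64(0.03), np.float64(0.65), np.float64(0.15), np.int64(55))
```

Emit:
{"fn": "apply_moves", "kwargs": {"deltas": [{"tx":-0.0002,"ty":0,"tz":-0.0002,"turn":0.001,"gripper":0.0},{"tx":-0.0004,"ty":0,"tz":-0.0004,"turn":0.001,"gripper":0.0},{"tx":-0.0004,"ty":0,"tz":-0.0004,"turn":0.001,"gripper":0.0},{"tx":-0.0004,"ty":0,"tz":-0.0004,"turn":0.001,"gripper":0.0},{"tx":-0.0004,"ty":0,"tz":-0.0004,"turn":0.001,"gripper":0.0}]}}

```text
time_s: 33.6
tcp_pos: [0.5467, 0.1816, 0.0489]
eef_rot: [-89.7, -0.1, 138.1]
contact_force: [-7.4, -6.7, 2.6]
gripper_width: 0.0137
```

```bash
python3 - <<'E'
from h import *
rep(5)
rep(5)
E
```

```text
t 33.85 Frack [-6.81 -5.55] Fz 4.52 sd [0.46 0.36 0.51] mz [-2.328  2.445  0.006] rackxy [20.29 18.45] z 0.0489 yaw- -0.21
t 34.1 Frack [-7.24 -6.29] Fz 4.9 sd [0.22 0.25 0.29] mz [-2.358e+00  2.464e+00  2.000e-03] rackxy [20.29 18.46] z 0.0489 yaw- -0.21
```

Emit:
{"fn": "apply_moves", "kwargs": {"deltas": [{"tx":0.0002,"ty":0,"tz":-0.0002,"turn":0,"gripper":0.0},{"tx":0.0002,"ty":0,"tz":-0.0002,"turn":0,"gripper":0.0},{"tx":0.0002,"ty":0,"tz":-0.0002,"turn":0,"gripper":0.0},{"tx":0.0002,"ty":0,"tz":-0.0002,"turn":0,"gripper":0.0},{"tx":0.0002,"ty":0,"tz":-0.0002,"turn":0,"gripper":0.0}]}}

```text
time_s: 34.6
tcp_pos: [0.5466, 0.1817, 0.0489]
eef_rot: [-89.7, -0.1, 138.1]
contact_force: [-6.2, -7.4, 2.5]
gripper_width: 0.0135
```

```bash
python3 - <<'E'
from h import *
for _ in range(4): rep(5)
snap('wrist','21')
E
python3 leg.py 21
```

```text
t 34.85 Frack [-7.24 -6.8 ] Fz 5.15 sd [0.24 0.41 0.39] mz [-2.635  2.328 -0.02 ] rackxy [20.26 18.53] z 0.0489 yaw- -0.22
t 35.1 Frack [-6.96 -6.75] Fz 4.82 sd [0.43 0.5  0.52] mz [-2.656  2.298 -0.051] rackxy [20.27 18.54] z 0.0489 yaw- -0.22
t 35.35 Frack [-6.95 -6.81] Fz 5.21 sd [0.61 0.78 0.49] mz [-2.648  2.324 -0.044] rackxy [20.25 18.53] z 0.0489 yaw- -0.22
t 35.6 Frack [-6.84 -6.73] Fz 4.82 sd [0.38 0.58 0.5 ] mz [-2.64   2.323 -0.044] rackxy [20.27 18.53] z 0.0489 yaw- -0.22
21 tool yaw rel -0.22 [20.3 18.5]
  leg out [(np.float64(-0.22), np.float64(0.54), np.float64(0.03), np.int64(60))] in [(np.float64(-0.21), np.float64(0.09), np.float64(0.06), np.int64(59))]
  leg end (np.float64(0.16), np.float64(-0.09), np.float64(0.04), np.int64(60))
  back out (np.float64(-0.09), np.float64(-0.61), np.float64(0.05), np.int64(60)) panel -y (np.float64(0.02), np.float64(0.66), np.float64(0.15), np.int64(56))
```

Emit:
{"fn": "apply_moves", "kwargs": {"deltas": [{"tx":0,"ty":0,"tz":0.002,"turn":0,"gripper":0.0},{"tx":0,"ty":0,"tz":0.006,"turn":0,"gripper":0.0},{"tx":0,"ty":-0.015,"tz":0.01,"turn":0,"gripper":0.0},{"tx":0,"ty":-0.05,"tz":0.01,"turn":0,"gripper":0.0},{"tx":0,"ty":-0.085,"tz":0.01,"turn":0,"gripper":0.0}]}}

```text
time_s: 36.15
tcp_pos: [0.5424, 0.1764, 0.1353]
eef_rot: [-90.0, 0.0, 138.2]
contact_force: [1.1, 0.9, -2.7]
gripper_width: 0.0137
```

Emit:
{"fn": "apply_moves", "kwargs": {"deltas": [{"tx":0.01,"ty":-0.045,"tz":-0.01,"turn":0.13,"gripper":0.0},{"tx":0.035,"ty":-0.08,"tz":-0.033,"turn":0.26,"gripper":0.0},{"tx":0.065,"ty":-0.11,"tz":-0.06,"turn":0.39,"gripper":0.0},{"tx":0.095,"ty":-0.135,"tz":-0.09,"turn":0.52,"gripper":0.0},{"tx":0.125,"ty":-0.145,"tz":-0.118,"turn":0.65,"gripper":0.0}]}}

```text
time_s: 36.65
tcp_pos: [0.5287, 0.3503, 0.2837]
eef_rot: [-90.4, -0.3, 100.6]
contact_force: [0.0, 0.2, -3.0]
gripper_width: 0.0137
```

Emit:
{"fn": "apply_moves", "kwargs": {"deltas": [{"tx":0.01,"ty":0.004,"tz":0,"turn":0.08,"gripper":0.0},{"tx":0.012,"ty":0.005,"tz":0,"turn":0.13,"gripper":0.0},{"tx":0.012,"ty":0.005,"tz":0,"turn":0.13,"gripper":0.0},{"tx":0.012,"ty":0.005,"tz":0,"turn":0.13,"gripper":0.0},{"tx":0.012,"ty":0.005,"tz":0,"turn":0.13,"gripper":0.0}]}}

```text
time_s: 37.15
tcp_pos: [0.5257, 0.3589, 0.2747]
eef_rot: [-90.0, -0.0, 93.5]
contact_force: [0.6, 0.2, -2.8]
gripper_width: 0.0139
```

```bash
python3 - <<'E'
from h import *
p,d,T=snap('wrist','22',1.5)
q=cv2.resize(p[20:100,180:330],None,fx=5.3,fy=7,interpolation=2);cv2.imwrite('pics/z22.png',q[:,:,::-1])
E
python3 ang.py 22 2>/dev/null; python3 meas.py 22
```

```text
side out 0.42 (np.float64(-0.29), np.float64(0.11), np.int64(53)) in 0.59 (np.float64(1.58), np.float64(0.85), np.int64(60))
side out 0.54 (np.float64(-0.91), np.float64(0.15), np.int64(58)) in 0.55 (np.float64(0.95), np.float64(0.91), np.int64(60))
side out 0.54 (np.float64(-1.3), np.float64(0.16), np.int64(57)) in 0.48 (np.float64(0.55), np.float64(0.92), np.int64(60))
panel+y (np.float64(0.1), np.float64(1.28), np.float64(0.08), np.int64(49))
panel+y (np.float64(0.1), np.float64(0.4), np.float64(0.09), np.int64(52))
back in (np.float64(-0.17), np.float64(-0.61), np.float64(0.19), np.int64(55)) out (np.float64(0.12), np.float64(-0.43), np.float64(0.29), np.int64(60))
panel z 0.008797705873424738
side 1 deg 0.17 y@65 64.72 y@-70 64.32 rms 0.1
side 2 deg 0.47 y@65 77.01 y@-70 75.91 rms 0.09
back 1 deg 0.05 x 65.13 n 13
back 2 deg 0.31 x 76.62 n 13
panel +y edge deg 0.21 76.61
panel -x edge deg -35.05 -83.73
```

View pics/z22.png

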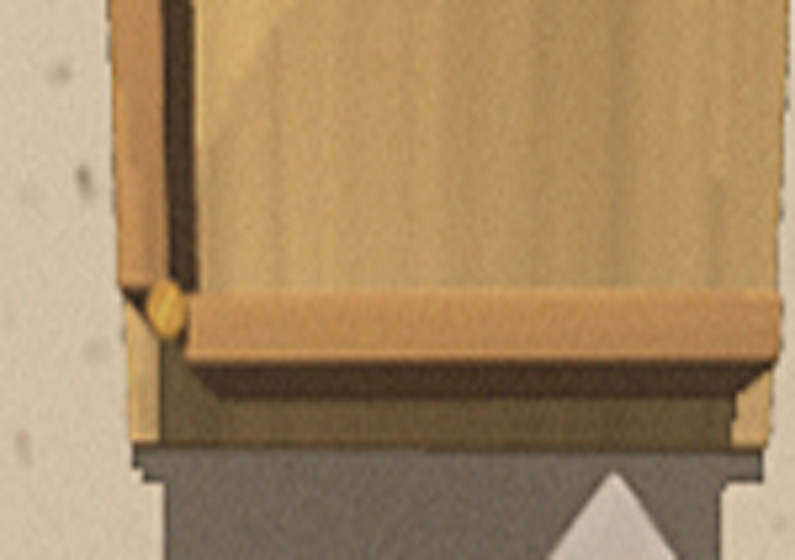

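```bash
python3 - <<'E'
from h import *
delta((.5947,-.2309,.2),121)
E
```

```text
t 37.2 pos [0.5257 0.3588 0.2748] rot [-9.003e+01 -4.000e-02  9.347e+01] F [ 0.   -0.6  -2.76]
tx,ty,tz [-0.5928  0.0744 -0.0331] turn -0.4806
```

Emit:
{"fn": "apply_moves", "kwargs": {"deltas": [{"tx":-0.025,"ty":0,"tz":-0.001,"turn":-0.03,"gripper":0.0},{"tx":-0.06,"ty":0,"tz":-0.003,"turn":-0.06,"gripper":0.0},{"tx":-0.105,"ty":0,"tz":-0.006,"turn":-0.1,"gripper":0.0},{"tx":-0.15,"ty":0,"tz":-0.008,"turn":-0.14,"gripper":0.0},{"tx":-0.195,"ty":0,"tz":-0.011,"turn":-0.18,"gripper":0.0}]}}

```text
time_s: 37.7
tcp_pos: [0.5481, 0.1631, 0.2749]
eef_rot: [-90.1, -0.0, 103.9]
contact_force: [1.6, 0.7, -3.1]
gripper_width: 0.0138
```

```bash
python3 - <<'E'
from h import *
delta((.5947,-.2309,.18),121)
E
```

```text
t 37.7 pos [0.5481 0.1631 0.2749] rot [-9.0050e+01 -2.0000e-02  1.0389e+02] F [ 1.65  0.69 -3.06]
tx,ty,tz [-0.3937  0.0947  0.0494] turn -0.2987
```

Emit:
{"fn": "apply_moves", "kwargs": {"deltas": [{"tx":-0.045,"ty":0,"tz":0.0056,"turn":-0.035,"gripper":0.0},{"tx":-0.09,"ty":0,"tz":0.011,"turn":-0.07,"gripper":0.0},{"tx":-0.135,"ty":0,"tz":0.017,"turn":-0.1,"gripper":0.0},{"tx":-0.18,"ty":0.01,"tz":0.022,"turn":-0.135,"gripper":0.0},{"tx":-0.225,"ty":0.025,"tz":0.028,"turn":-0.17,"gripper":0.0}]}}

```text
time_s: 38.2
tcp_pos: [0.5751, -0.0624, 0.2507]
eef_rot: [-90.2, 0.1, 113.6]
contact_force: [1.1, 0.5, -3.2]
gripper_width: 0.0139
```

```bash
python3 - <<'E'
from h import *
delta((.5947,-.2309,.15),121)
E
```

```text
t 38.2 pos [ 0.5751 -0.0624  0.2507] rot [-9.020e+01  6.000e-02  1.136e+02] F [ 1.06  0.54 -3.17]
tx,ty,tz [-0.1622  0.1007  0.0498] turn -0.1292
```

Emit:
{"fn": "apply_moves", "kwargs": {"deltas": [{"tx":-0.04,"ty":0.02,"tz":0.012,"turn":-0.035,"gripper":0.0},{"tx":-0.08,"ty":0.045,"tz":0.024,"turn":-0.07,"gripper":0.0},{"tx":-0.12,"ty":0.07,"tz":0.037,"turn":-0.1,"gripper":0.0},{"tx":-0.15,"ty":0.09,"tz":0.046,"turn":-0.129,"gripper":0.0},{"tx":-0.162,"ty":0.1,"tz":0.05,"turn":-0.129,"gripper":0.0}]}}

```text
time_s: 38.7
tcp_pos: [0.592, -0.2318, 0.1472]
eef_rot: [-89.9, -0.1, 120.8]
contact_force: [0.8, -0.2, -2.2]
gripper_width: 0.0138
```

Emit:
{"fn": "apply_moves", "kwargs": {"deltas": [{"tx":0,"ty":0,"tz":0,"turn":0,"gripper":0.0},{"tx":0,"ty":0,"tz":0,"turn":0,"gripper":0.0}]}}

```text
time_s: 38.9
tcp_pos: [0.5933, -0.2289, 0.1498]
eef_rot: [-90.0, 0.0, 120.8]
contact_force: [0.8, 0.3, -1.7]
gripper_width: 0.0136
```

```bash
python3 - <<'E'
from h import *
delta((.5947,-.2309,.05),121)
snap('wrist','23',1.5)
E
```

```text
t 38.9 pos [ 0.5933 -0.2289  0.1498] rot [-9.0010e+01  2.0000e-02  1.2084e+02] F [ 0.75  0.27 -1.72]
tx,ty,tz [-0.0024  0.0998 -0.0002] turn -0.0028
```

View pics/wrist23.png

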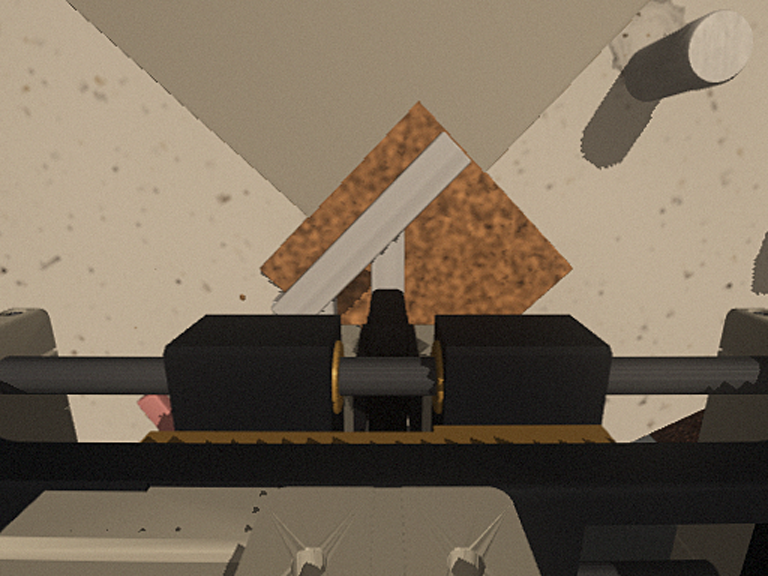

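Aligned with the mat (mat corners at (420,102), (262,270), (572,268)). Lowering.

Emit:
{"fn": "apply_moves", "kwargs": {"deltas": [{"tx":-0.002,"ty":0.025,"tz":0,"turn":-0.003,"gripper":0.0},{"tx":-0.002,"ty":0.055,"tz":0,"turn":-0.003,"gripper":0.0},{"tx":-0.002,"ty":0.08,"tz":0,"turn":-0.003,"gripper":0.0},{"tx":-0.002,"ty":0.095,"tz":0,"turn":-0.003,"gripper":0.0},{"tx":-0.002,"ty":0.101,"tz":0,"turn":-0.003,"gripper":0.0}]}}

```text
time_s: 39.45
tcp_pos: [0.5942, -0.2291, 0.048]
eef_rot: [-90.0, -0.0, 121.1]
contact_force: [-0.7, 0.2, -2.8]
gripper_width: 0.0138
```

```bash
python3 - <<'E'
from h import *
rep(3)
E
```

```text
t 39.6 Frack [0.29 0.16] Fz -0.41 sd [0.36 0.49 0.57] mz [ 0.032  0.013 -0.013] rackxy [  44.5  -394.82] z 0.0488 yaw- -17.17
```

Emit:
{"fn": "apply_moves", "kwargs": {"deltas": [{"tx":0,"ty":0.002,"tz":0,"turn":0,"gripper":0.0},{"tx":0,"ty":0.004,"tz":0,"turn":0,"gripper":0.0},{"tx":0,"ty":0.0055,"tz":0,"turn":0,"gripper":0.0},{"tx":0,"ty":0.0055,"tz":0,"turn":0,"gripper":0.0}]}}

```text
time_s: 40.0
tcp_pos: [0.5941, -0.2305, 0.043]
eef_rot: [-90.0, -0.0, 121.0]
contact_force: [0.5, 0.2, -3.5]
gripper_width: 0.0136
```

```bash
python3 - <<'E'
from h import *
rep(3)
E
```

```text
t 40.15 Frack [0.23 0.11] Fz -0.31 sd [0.64 0.44 0.23] mz [ 0.061 -0.018 -0.014] rackxy [  44.02 -395.75] z 0.0431 yaw- -17.25
```

Emit:
{"fn": "apply_moves", "kwargs": {"deltas": [{"tx":0,"ty":0.0005,"tz":0,"turn":0,"gripper":0.0},{"tx":0,"ty":0.001,"tz":0,"turn":0,"gripper":0.0},{"tx":0,"ty":0.001,"tz":0,"turn":0,"gripper":0.0}]}}

```text
time_s: 40.45
tcp_pos: [0.5943, -0.2305, 0.0425]
eef_rot: [-90.0, 0.0, 121.1]
contact_force: [-2.4, 1.5, 4.8]
gripper_width: 0.0138
```

```bash
python3 - <<'E'
from h import *
rep(3)
E
```

```text
t 40.6 Frack [-2.35  1.83] Fz 7.5 sd [0.3  0.22 0.32] mz [0.449 0.932 0.008] rackxy [  44.11 -395.75] z 0.0425 yaw- -17.24
```

Emit:
{"fn": "apply_moves", "kwargs": {"deltas": [{"tx":0,"ty":-0.0005,"tz":0,"turn":0,"gripper":0.0},{"tx":0,"ty":-0.0005,"tz":0,"turn":0,"gripper":0.02},{"tx":0,"ty":-0.0005,"tz":0,"turn":0,"gripper":0.03},{"tx":0,"ty":-0.0005,"tz":0,"turn":0,"gripper":0.05},{"tx":0,"ty":-0.0005,"tz":0,"turn":0,"gripper":0.05}]}}

```text
time_s: 41.1
tcp_pos: [0.5943, -0.2305, 0.0424]
eef_rot: [-90.0, 0.0, 121.1]
contact_force: [0.7, -0.3, -0.0]
gripper_width: 0.0386
```

Emit:
{"fn": "apply_moves", "kwargs": {"deltas": [{"tx":0,"ty":0,"tz":0,"turn":0,"gripper":0.05},{"tx":0,"ty":0,"tz":0,"turn":0,"gripper":0.05},{"tx":0,"ty":0,"tz":0,"turn":0,"gripper":0.05}]}}

```text
time_s: 41.4
tcp_pos: [0.5942, -0.2305, 0.0425]
eef_rot: [-90.0, 0.0, 121.1]
contact_force: [0.3, -0.2, -0.0]
gripper_width: 0.0496
```

Emit:
{"fn": "apply_moves", "kwargs": {"deltas": [{"tx":0,"ty":-0.01,"tz":0,"turn":0,"gripper":0.05},{"tx":0,"ty":-0.04,"tz":0,"turn":0,"gripper":0.05},{"tx":0,"ty":-0.08,"tz":0,"turn":0,"gripper":0.05},{"tx":0,"ty":-0.12,"tz":0,"turn":0,"gripper":0.05},{"tx":0,"ty":-0.16,"tz":0,"turn":0,"gripper":0.05}]}}

```text
time_s: 41.9
tcp_pos: [0.594, -0.2305, 0.205]
eef_rot: [-90.0, 0.0, 121.1]
contact_force: [1.6, -0.6, -0.6]
gripper_width: 0.0497
```

```bash
python3 - <<'E'
from h import *
snap('wrist','24',1.5)
delta((.466,.224,.27),135)
E
```

```text
t 41.95 pos [ 0.5971 -0.2317  0.213 ] rot [-90.41   0.48 121.12] F [ 3.25 -1.42  7.78]
tx,ty,tz [ 0.4574 -0.0599 -0.1237] turn -0.2422
```

View pics/wrist24.png

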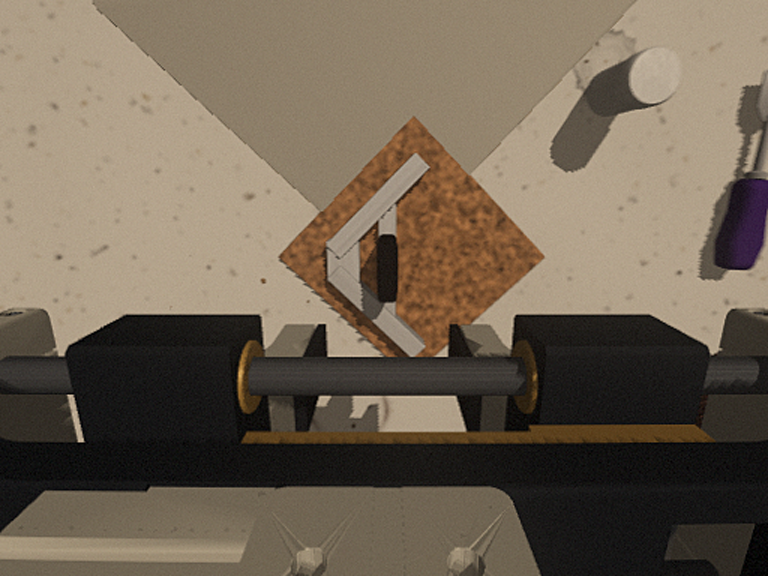

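Emit:
{"fn": "apply_moves", "kwargs": {"deltas": [{"tx":0.03,"ty":-0.005,"tz":-0.008,"turn":-0.02,"gripper":0.05},{"tx":0.075,"ty":-0.015,"tz":-0.02,"turn":-0.04,"gripper":0.05},{"tx":0.12,"ty":-0.025,"tz":-0.032,"turn":-0.07,"gripper":0.05},{"tx":0.165,"ty":-0.035,"tz":-0.045,"turn":-0.1,"gripper":0.05},{"tx":0.21,"ty":-0.045,"tz":-0.057,"turn":-0.12,"gripper":0.05}]}}

```text
time_s: 42.45
tcp_pos: [0.534, -0.0197, 0.2486]
eef_rot: [-90.1, 0.0, 128.0]
contact_force: [1.2, 0.8, -0.7]
gripper_width: 0.0501
```

```bash
python3 - <<'E'
from h import *
delta((.466,.224,.27),135)
E
```

```text
t 42.45 pos [ 0.534  -0.0197  0.2486] rot [-9.0060e+01  3.0000e-02  1.2798e+02] F [ 1.24  0.76 -0.69]
tx,ty,tz [ 0.2339 -0.0214 -0.0964] turn -0.1225
```

Emit:
{"fn": "apply_moves", "kwargs": {"deltas": [{"tx":0.045,"ty":-0.004,"tz":-0.018,"turn":-0.025,"gripper":0.05},{"tx":0.09,"ty":-0.008,"tz":-0.037,"turn":-0.05,"gripper":0.05},{"tx":0.135,"ty":-0.012,"tz":-0.056,"turn":-0.075,"gripper":0.05},{"tx":0.18,"ty":-0.017,"tz":-0.074,"turn":-0.1,"gripper":0.05},{"tx":0.22,"ty":-0.021,"tz":-0.09,"turn":-0.122,"gripper":0.05}]}}

```text
time_s: 42.95
tcp_pos: [0.4695, 0.2097, 0.2697]
eef_rot: [-90.1, 0.0, 135.0]
contact_force: [1.4, -0.2, -1.0]
gripper_width: 0.0499
```

Emit:
{"fn": "apply_moves", "kwargs": {"deltas": [{"tx":0.005,"ty":0,"tz":0,"turn":0,"gripper":0.05},{"tx":0.005,"ty":0,"tz":0,"turn":0,"gripper":0.05},{"tx":0.005,"ty":0,"tz":0,"turn":0,"gripper":0.05}]}}

```text
time_s: 43.25
tcp_pos: [0.4668, 0.2107, 0.2686]
eef_rot: [-90.0, 0.0, 134.9]
contact_force: [-0.6, -0.4, 0.2]
gripper_width: 0.0502
```

```bash
python3 - <<'E'
from h import *
p,d,T=snap('wrist','25',1.5);print(T[:3,3])
from sub import *
for tag in('1','25'):
    f=np.load(f'pics/wrist{tag}.npz');p,T,d=f['p'],f['T'],f['d']
    print(tag)
    L0=7.5 if tag=='1' else 0.1
    k=np.tan(np.radians(L0));F=lambda x,o:65+o+(x-65)*k
    for h_ in(1.5,2.5):
        s=subedge(p,T,(-70,F(-70,12.1)),(50,F(50,12.1)),.0587,h_);i=subedge(p,T,(-68,F(-68,0)),(45,F(45,0)),.0587,h_)
        print('out',L0+s[0],s[1:],'in',L0+i[0],i[1:])
    print('-y',subedge(p,T,(-80,-85),(80,-85),.0085),'-x',subedge(p,T,(-85,-80),(-85,40),.0085),'+y',subedge(p,T,(-80,85),(70,85),.0085,2),'bi',subedge(p,T,(65,-75),(65,40),.0587),'bo',subedge(p,T,(77,-75),(77,40),.0587))
    C=cloud('wrist',d,T);z=C[...,2];Q=rk(C.reshape(-1,3)).reshape(384,512,2)
    ok=d>0;ok[200:]=0
    S=Q[ok&(z>.055)&(z<.064)&(Q[...,0]<50)&(Q[...,0]>-78)&(abs(Q[...,1]-65)<25)]
    e=edges(S[:,0],S[:,1],-70,50,4)
    for kk in(1,2):
        pf=np.polyfit(e[:,0],e[:,kk],1);print(np.degrees(np.arctan(pf[0])).round(2),np.polyval(pf,65).round(2),np.polyval(pf,-70).round(2))
E
```

```text
[0.4668354  0.21067673 0.26864855]
1
out 7.73 (np.float64(-1.24), np.float64(0.09), np.int64(58)) in 7.8 (np.float64(-0.5), np.float64(0.13), np.int64(60))
out 7.85 (np.float64(-1.34), np.float64(0.14), np.int64(57)) in 7.8 (np.float64(-0.5), np.float64(0.13), np.int64(60))
-y (np.float64(0.04), np.float64(0.92), np.float64(0.13), np.int64(50)) -x (np.float64(0.0), np.float64(-0.1), np.float64(0.27), np.int64(59)) +y (np.float64(-0.03), np.float64(0.45), np.float64(0.22), np.int64(45)) bi (np.float64(0.01), np.float64(-0.53), np.float64(0.11), np.int64(58)) bo (np.float64(0.05), np.float64(-0.19), np.float64(0.13), np.int64(59))
7.29 64.33 47.06
7.27 75.82 58.59
25
out 0.26 (np.float64(-1.3), np.float64(0.06), np.int64(57)) in 0.36 (np.float64(-0.45), np.float64(0.1), np.int64(60))
out 0.36 (np.float64(-1.42), np.float64(0.1), np.int64(57)) in 0.36 (np.float64(-0.45), np.float64(0.1), np.int64(60))
-y (np.float64(-0.33), np.float64(0.24), np.float64(0.14), np.int64(55)) -x (np.float64(0.02), np.float64(-0.12), np.float64(0.26), np.int64(60)) +y (np.float64(0.45), np.float64(1.15), np.float64(0.11), np.int64(59)) bi (np.float64(-0.06), np.float64(-0.57), np.float64(0.11), np.int64(60)) bo (np.float64(0.16), np.float64(-0.13), np.float64(0.16), np.int64(55))
-0.19 64.33 64.78
-0.13 75.88 76.19
```

View pics/wrist25.png

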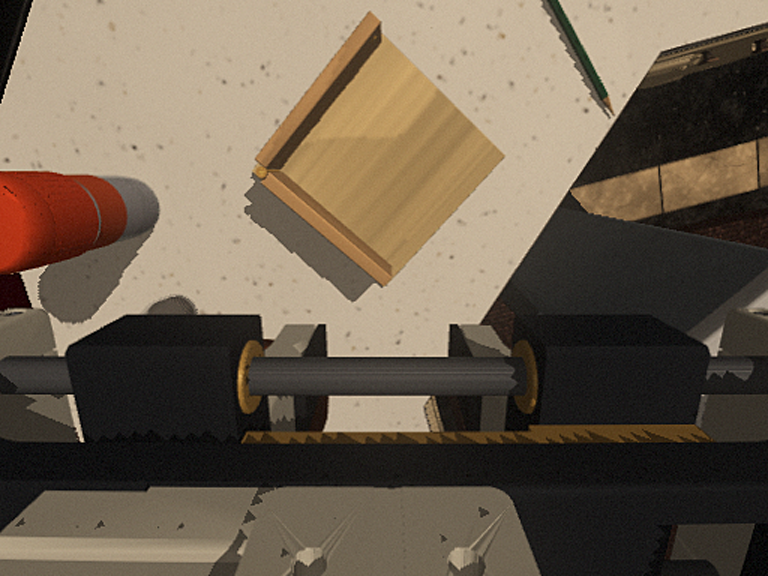

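```bash
python3 - <<'E'
from plant import r
print(r.close_job())
E
```

```text
the job is handed in; nothing more can be done
None
```

I pushed the side board out to square with the assembly square, laid the square flat on the cork mat, let go and handed the job in at about 43 s. As far as I can measure the side is true, but two of my checks disagreed slightly.

- **Pressing:** The first seating, held more than 1 s at about 7 N each way, left the side leaning in by about 0.7° when I backed off to look. I went back, pushed the side a little further, and seated the square again. The final hold was about 1.5 s at 6.8–7 N measured toward both boards, with the twisting moment near zero. Those readings include rubbing, so the push on each board itself may be somewhat lower. The highest lateral reading I saw was about 7.5 N.
- **Side angle:** The final pictures put the side between 0.35° leaning in and 0.2° past square, which is about my measurement error. Edge fits said slightly in and depth said slightly past. The moment readings during contact also suggested an angle about 0.3–0.5° further out than the pictures did. I cannot rule out a very slight overshoot.
- **Square and other things:** The square lies flat and fully on the mat, at a new position nearer its centre and turned to line up with it. The gripper is clear of everything. I saw no sign that anything else was touched.

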